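Lock the injectors in their cradles with keeper pins from the hatch locker

ROBOT

A 6-joint arm with a two-finger parallel gripper is mounted at the origin on a cart in front of the work surface, level with it; the furniture and walls round the work are solid. World frame = base frame: x ahead of the robot, y to its left, z up, the work surface at z = 0. Lengths are in m, angles in rad, forces in N, time in s.
With the tool pointing down it reaches from about 0.35 to 0.775 m from the base axis. Payload 7.3 kg.
Tool frame: the origin (TCP) lies on the centre line of the jaws, within the pads' length; the fingertips stand 11 mm ahead of it and the grasp point (between the pads) lies 8 mm behind it; z points along the fingers, y is the direction in which the jaws open and shut (so a half turn about z gives the same grasp; the last joint's range is limited). The gripper opens to 92 mm and grips with 3 to 60 N. Pads are 19 mm wide; open, the fingers measure 130 mm over their backs; the gripper's body (75 mm by 190 mm) begins 47 mm behind the grasp point.
Start: joints at [-1.489, 0.342, 1.524, -0, 1.275, -0.146], TCP at [0.119, -0.511, 0.238] pointing down, gripper open.
Joint ranges: [-2.53, 2.53], [-0.77, 2.02], [0.04, 2.7], [-1, 4.14], [0.28, 2.66], [-3.11, 3.11]. Speed limits (rad/s): [2.57, 2.57, 3.14, 3.14, 3.14, 3.14].

INTERFACE

Orientations are given as [roll, pitch, yaw] about the fixed x, y, z axes, in that order (R = Rz(yaw) Ry(pitch) Rx(roll)).
In Python, from cell import robot gives the robot as it stands.
- The arm moves only by the tool jog_arm, never from a script. Its argument "deltas" is one flat list of numbers, 6 for each row, row after row: the shift along the world's x, y, z in units of 0.1 m (1.0 is 0.1 m), then the turn, a rotation vector about the world's x, y, z in units of 90 degrees (1.0 is 90 degrees). A call has 1 to 5 rows; each row is the pose to reach, as a shift and turn from the pose commanded when the call began; what a row does not reach only later rows make up. A row lasts 1/12 s, in which the tool goes at most 41.7 mm and 7.16 degrees, less where a joint would pass 70% of its speed; a pose out of reach is approached as far as the arm can. A call with a number of a shift or a turn outside -1 to 1 is refused whole. A call with a gripper value outside its range is refused whole. "claw" is the opening, from 0 (shut) to 1 (fully open), set as the call begins (left out, the last holds). The fingers move at their own pace and stop on an object; "newtons" is the grip in N (left out, the last holds). Time passes only in rows, so rows that repeat a pose let the fingers close. It gives the time, the measured TCP pose, the force and the opening at its end, in the units of the state.
- robot.observe(): the state, without advancing time (a new reading comes with each control period).
- robot.read_camera(name): name is "scene" or "top" or "wrist"; returns the picture (400x640x3 uint8, red, green, blue); there is no depth.
- robot.camera_params(name): a dict with "fx", "fy", "cx", "cy" (pixels), "R" (3x3) and "t" (3): a world point X has camera coordinates R X + t. Camera axes: x right, y down, z forward; pixel columns grow to the right and rows downward; lengths in m; the calibration is good to about 2 mm. A picture is of the moment at which its call begins: read the wrist's pose just before it. camera_params takes no time and is no camera call; for the wrist camera it gives the pose at the moment of the call.
- robot.hand_in(): hands the job in, once; it reports no verdict.
The state is a dict: "time": time; "qpos": joint angles; "qvel": joint speeds; "joint_efforts": joint torques, N m; "tool_pos": TCP position; "tool_rot": TCP orientation; "contact_force": force on the tool from outside, world axes, zero at the start; "torque": the same for the moment, N m; "opening": finger opening in m.
Only numpy, scipy, OpenCV 4.12 (cv2) and the standard library are available. Lean on these libraries where they do the work, as an engineer would, in place of code of your own. Each camera call takes 0.05 s, during which the arm holds its last target. There are 200 camera calls.

TASK

Lay each fuel injector that lies on the near half of the worktop (not those stored along the back) in a cradle of its own, between the cheeks and fully down in the saddle, with its black plug end to the robot's left. Flip up the ring pull, lift the locker's hatch by it, take a keeper pin for each injector and push it from the robot's side through both cheeks of that cradle until its collar is home; then shut the hatch flush and leave the other things on the bench where they are.

Things in the scene. Friction and masses are not known exactly. Their poses are not given: they have to be found in the camera images.
- hatch (a joint): Flush aluminium hatch (190 x 156 mm) in the top of the low grey steel locker (214 x 184 x 85 mm, fixed to the worktop, on the robot's right). Angle in rad: 0 shut, grows as its edge nearest the robot rises, 1.57 upright, 1.7 at its stop. Its hinge is stiff (0.45 N m friction; hatch 0.3 kg): it stays where it is left.
- hatch_hinge (a point): Mid-point of the hatch's hinge line, at the far edge of the hatch and level with its top face (85 mm above the worktop). x points level away from the robot, square to the hinge, y along it, z up; the shut hatch reaches from here 190 mm towards -x and 78 mm to either side in y.
- hatch_ring (a joint): Recessed steel ring pull (D-shaped, 45 x 48 mm, bar 8 mm thick) in the hatch, swings freely. Rad: 0 flat in its pocket, 1.57 square to the hatch, 1.6 at its stop. It pivots on a line parallel to the hinge, 165 mm from it towards -x, 5 mm under the hatch's top face; its bar is 45 mm from that pivot, at 0 on the side nearest the hinge, so it swings up and towards the robot.
- ring_bar (a point): Middle of the ring pull's cross bar (8 mm round, parallel to the hinge). The pocket round it is 69 mm wide in y and 23 mm deep under the hatch's top face, and reaches 53 mm beyond the bar towards -x and 33 mm towards the hinge, so fingers can straddle the bar from above.
- pin_a_grip (a point): Centre of a keeper pin's black square grip (50 x 22 x 22 mm); 0.15 kg, balances 10 mm ahead of here. x points along the pin to its nose: grip to 25 mm from here, collar (32 mm round) 25 to 31, shaft (14 mm round) 31 to 149, last 16 mm tapered. At the start level in the locker, noses away from the robot, 72 mm apart, axis 34 mm above the worktop, 28 above the locker's floor, 30 mm free beside each grip.
- pin_a_tip (a point): Nose of the same pin, on its axis.
- pin_b_grip (a point): Centre of a keeper pin's black square grip (50 x 22 x 22 mm); 0.15 kg, balances 10 mm ahead of here. x points along the pin to its nose: grip to 25 mm from here, collar (32 mm round) 25 to 31, shaft (14 mm round) 31 to 149, last 16 mm tapered. At the start level in the locker, noses away from the robot, 72 mm apart, axis 34 mm above the worktop, 28 above the locker's floor, 30 mm free beside each grip.
- pin_b_tip (a point): Nose of the same pin, on its axis.
- injector_a_mid (a point): Middle of the round dark part (20 mm across, 30 mm long, between two hexagons 27 mm wide) of a fuel injector (154 mm long, 0.38 kg): grip it here, across. On its axis, 12 mm above what it lies on. y points from the black plug end (56 mm from here) to the thin nozzle tip (98 mm from here), z up. Absent (None) in some starts; at least one injector is there.
- injector_a_plug (a point): Black plug end of the same injector, 45 mm from its middle point towards -y.
- injector_b_mid (a point): Middle of the round dark part (20 mm across, 30 mm long, between two hexagons 27 mm wide) of a fuel injector (154 mm long, 0.38 kg): grip it here, across. On its axis, 12 mm above what it lies on. y points from the black plug end (56 mm from here) to the thin nozzle tip (98 mm from here), z up. Absent (None) in some starts; at least one injector is there.
- injector_b_plug (a point): Black plug end of the same injector, 45 mm from its middle point towards -y.
- cradle_left_bore (a point): Left-hand injector cradle, fixed (base 104 x 136 x 10 mm): on the axis of its two 17 mm bores, half-way between the cheeks, 62 mm above the worktop. The two upright cheeks (10 mm thick, 40 wide, top at 80 mm) stand at x = -52 to -42 and +42 to +52 mm from here. x points along the bore axis away from the robot, y to the robot's left, z up.
- cradle_left_bed (a point): Where the middle of an injector lying in this cradle belongs, 34 mm above the worktop (underside at 22). x points along the bore axis away from the robot, y to the robot's left, z up. Saddle along y: kerbs 28 mm apart, 8 mm high, 15 to 42 mm either side of here; end stop at y = +62 mm behind the plug; at y = -50 to -55 mm a 22 mm slot that only the thin nozzle end passes. Cheeks 84 mm apart.
- cradle_right_bore (a point): Right-hand injector cradle, fixed (base 104 x 136 x 10 mm): on the axis of its two 17 mm bores, half-way between the cheeks, 62 mm above the worktop. The two upright cheeks (10 mm thick, 40 wide, top at 80 mm) stand at x = -52 to -42 and +42 to +52 mm from here. x points along the bore axis away from the robot, y to the robot's left, z up.
- cradle_right_bed (a point): Where the middle of an injector lying in this cradle belongs, 34 mm above the worktop (underside at 22). x points along the bore axis away from the robot, y to the robot's left, z up. Saddle along y: kerbs 28 mm apart, 8 mm high, 15 to 42 mm either side of here; end stop at y = +62 mm behind the plug; at y = -50 to -55 mm a 22 mm slot that only the thin nozzle end passes. Cheeks 84 mm apart.
- grey_can: Bystander: grey spray can 67 mm across, 236 mm tall, standing at the back; origin at its foot.
- clamp_stand: Bystander, fixed: tall vice stand at the back left, 350 mm high, origin at its foot. From 180 mm up its plates and lever reach 80 mm towards the robot (-x) and 140 mm to either side in y of its origin: carry things round in front of it.
- filter: Bystander: brass filter 32 x 34 mm; origin at its foot.
- rubber_ring: Bystander: black rubber ring, 36 mm across; origin at its foot.
There are look-alikes about, which are no part of the job. What is shaped like the part that bears injector_a_mid but pink is not meant. Leave any red look-alike of the part that bears injector_b_mid alone.

How it is judged:
On the way, in this order (a step that is already met when the one before it is completed fails the run):
1. the ring pull is flipped up while the hatch is still shut (value of joint hatch_ring above 0.8 rad and value of joint hatch below 0.2 rad), for 0.1 s.
2. the hatch is lifted open (past 1.3 rad) (value of joint hatch above 1.3 rad), for 0.3 s.
3. every injector lies in a cradle, plug end left, with a keeper pin home through both cheeks (((x of injector_a_mid in the frame of cradle_left_bed between -0.007 and 0.007 m and y of injector_a_mid in the frame of cradle_left_bed between -0.015 and 0.015 m and z of injector_a_mid in the frame of cradle_left_bed between -0.006 and 0.006 m and y of injector_a_plug in the frame of cradle_left_bed above 0.02 m and x of pin_a_tip in the frame of cradle_left_bore above 0.058 m and y of pin_a_tip in the frame of cradle_left_bore between -0.008 and 0.008 m and z of pin_a_tip in the frame of cradle_left_bore between -0.008 and 0.008 m and angle between the x axis of pin_a_grip and the x axis of cradle_left_bore, either way round below 0.09 rad) or (x of injector_a_mid in the frame of cradle_left_bed between -0.007 and 0.007 m and y of injector_a_mid in the frame of cradle_left_bed between -0.015 and 0.015 m and z of injector_a_mid in the frame of cradle_left_bed between -0.006 and 0.006 m and y of injector_a_plug in the frame of cradle_left_bed above 0.02 m and x of pin_b_tip in the frame of cradle_left_bore above 0.058 m and y of pin_b_tip in the frame of cradle_left_bore between -0.008 and 0.008 m and z of pin_b_tip in the frame of cradle_left_bore between -0.008 and 0.008 m and angle between the x axis of pin_b_grip and the x axis of cradle_left_bore, either way round below 0.09 rad) or (x of injector_a_mid in the frame of cradle_right_bed between -0.007 and 0.007 m and y of injector_a_mid in the frame of cradle_right_bed between -0.015 and 0.015 m and z of injector_a_mid in the frame of cradle_right_bed between -0.006 and 0.006 m and y of injector_a_plug in the frame of cradle_right_bed above 0.02 m and x of pin_a_tip in the frame of cradle_right_bore above 0.058 m and y of pin_a_tip in the frame of cradle_right_bore between -0.008 and 0.008 m and z of pin_a_tip in the frame of cradle_right_bore between -0.008 and 0.008 m and angle between the x axis of pin_a_grip and the x axis of cradle_right_bore, either way round below 0.09 rad) or (x of injector_a_mid in the frame of cradle_right_bed between -0.007 and 0.007 m and y of injector_a_mid in the frame of cradle_right_bed between -0.015 and 0.015 m and z of injector_a_mid in the frame of cradle_right_bed between -0.006 and 0.006 m and y of injector_a_plug in the frame of cradle_right_bed above 0.02 m and x of pin_b_tip in the frame of cradle_right_bore above 0.058 m and y of pin_b_tip in the frame of cradle_right_bore between -0.008 and 0.008 m and z of pin_b_tip in the frame of cradle_right_bore between -0.008 and 0.008 m and angle between the x axis of pin_b_grip and the x axis of cradle_right_bore, either way round below 0.09 rad)) and ((x of injector_b_mid in the frame of cradle_left_bed between -0.007 and 0.007 m and y of injector_b_mid in the frame of cradle_left_bed between -0.015 and 0.015 m and z of injector_b_mid in the frame of cradle_left_bed between -0.006 and 0.006 m and y of injector_b_plug in the frame of cradle_left_bed above 0.02 m and x of pin_a_tip in the frame of cradle_left_bore above 0.058 m and y of pin_a_tip in the frame of cradle_left_bore between -0.008 and 0.008 m and z of pin_a_tip in the frame of cradle_left_bore between -0.008 and 0.008 m and angle between the x axis of pin_a_grip and the x axis of cradle_left_bore, either way round below 0.09 rad) or (x of injector_b_mid in the frame of cradle_left_bed between -0.007 and 0.007 m and y of injector_b_mid in the frame of cradle_left_bed between -0.015 and 0.015 m and z of injector_b_mid in the frame of cradle_left_bed between -0.006 and 0.006 m and y of injector_b_plug in the frame of cradle_left_bed above 0.02 m and x of pin_b_tip in the frame of cradle_left_bore above 0.058 m and y of pin_b_tip in the frame of cradle_left_bore between -0.008 and 0.008 m and z of pin_b_tip in the frame of cradle_left_bore between -0.008 and 0.008 m and angle between the x axis of pin_b_grip and the x axis of cradle_left_bore, either way round below 0.09 rad) or (x of injector_b_mid in the frame of cradle_right_bed between -0.007 and 0.007 m and y of injector_b_mid in the frame of cradle_right_bed between -0.015 and 0.015 m and z of injector_b_mid in the frame of cradle_right_bed between -0.006 and 0.006 m and y of injector_b_plug in the frame of cradle_right_bed above 0.02 m and x of pin_a_tip in the frame of cradle_right_bore above 0.058 m and y of pin_a_tip in the frame of cradle_right_bore between -0.008 and 0.008 m and z of pin_a_tip in the frame of cradle_right_bore between -0.008 and 0.008 m and angle between the x axis of pin_a_grip and the x axis of cradle_right_bore, either way round below 0.09 rad) or (x of injector_b_mid in the frame of cradle_right_bed between -0.007 and 0.007 m and y of injector_b_mid in the frame of cradle_right_bed between -0.015 and 0.015 m and z of injector_b_mid in the frame of cradle_right_bed between -0.006 and 0.006 m and y of injector_b_plug in the frame of cradle_right_bed above 0.02 m and x of pin_b_tip in the frame of cradle_right_bore above 0.058 m and y of pin_b_tip in the frame of cradle_right_bore between -0.008 and 0.008 m and z of pin_b_tip in the frame of cradle_right_bore between -0.008 and 0.008 m and angle between the x axis of pin_b_grip and the x axis of cradle_right_bore, either way round below 0.09 rad))), for 0.3 s.
At the end, for the whole second after the job is handed in: Each injector in its own cradle (middle within 7 mm across, 15 mm along, 6 mm in height of the bed point), plug left; a pin from the robot's side through both bores, collar within 8 mm of the near cheek, within 8 mm and 0.09 rad of the bore axis; hatch within 0.05 rad of shut (all of step 3 and value of joint hatch below 0.05 rad); the robot touches nothing.
It fails at once if the grey spray can is moved by more than 3 cm (distance of grey_can from where it was at the start of the episode above 0.03 m).
It fails at once if the brass filter is moved by more than 3 cm (distance of filter from where it was at the start of the episode above 0.03 m).
It fails at once if the rubber ring is moved by more than 3 cm (distance of rubber_ring from where it was at the start of the episode above 0.03 m).
Of injector_a, injector_b only 1 to 2 are there at a start; the rules pass over those that are not, and their reading is None.
At some moment in a run one of injector_a, injector_b may be knocked a few centimetres aside while the robot is not near it.
It also fails if it takes over 210 s, if anything falls off the work surface, if the arm or the gripper's body presses on something with over 40 N, if the wrist force passes 120 N, or if a joint passes its speed limit or range.

## Working session

There is one attempt and no reset: what is moved stays moved. The work goes in short steps, Python scripts to look and compute and a tool call to move; the robot and the scene stay as the last step left them, time stands still between calls to the robot, and variables do not carry over. Pictures are saved under pics/ and viewed, about 12 in all and at most 16, crops included, and the job is handed in when it is done.

Besides the shell and the picture viewer there is one more tool, called after "Emit:" as name(argument=value, ...) on one line, values as JSON. jog_arm: Moves the arm, as the interface text tells. Its arguments: {"type":"object","properties":{"deltas":{"type":"array","items":{"type":"number"}},"claw":{"type":"number"},"newtons":{"type":"number"}},"required":["deltas"]}

```bash
ls; mkdir -p pics
cat > h.py <<'E'
import numpy as np, cv2
from cell import robot
def snap(name,fn,crop=None,scale=1):
    p=robot.camera_params(name); im=robot.read_camera(name)
    im=cv2.cvtColor(np.asarray(im),cv2.COLOR_RGB2BGR); cv2.imwrite('pics/raw_'+fn,im)
    if crop: u0,v0,u1,v1=crop; im=im[v0:v1,u0:u1]
    if scale!=1: im=cv2.resize(im,None,fx=scale,fy=scale,interpolation=cv2.INTER_CUBIC)
    cv2.imwrite('pics/'+fn,im); return p
def ray(p,u,v,z):
    R=np.array(p['R']);t=np.array(p['t']).ravel(); c=-R.T@t
    d=R.T@np.array([(u-p['cx'])/p['fx'],(v-p['cy'])/p['fy'],1])
    return c+d*(z-c[2])/d[2]
def proj(p,X):
    x=np.array(p['R'])@np.array(X)+np.array(p['t']).ravel()
    return np.array([p['fx']*x[0]/x[2]+p['cx'],p['fy']*x[1]/x[2]+p['cy']])
E
python3 - <<'E'
from h import *
a=snap('top','top0.png'); b=snap('scene','scene0.png')
for p in(a,b): print(p['fx'],p['cx'],-np.array(p['R']).T@np.array(p['t']).ravel()); print(np.array(p['R']).round(3))
print(robot.observe())
E
```

```text
pics
397.9308944616658 323.0930650494905 [0.3532234  0.02300705 1.42628058]
[[ 0.007 -1.    -0.002]
 [-0.988 -0.006 -0.155]
 [ 0.155  0.003 -0.988]]
379.6649028032812 316.14592279583155 [-0.35472131  0.57930055  0.5780014 ]
[[-0.515 -0.857 -0.028]
 [-0.353  0.241 -0.904]
 [ 0.781 -0.456 -0.426]]
{'time': 0.1, 'qpos': array([-1.48900032e+00,  3.42658942e-01,  1.52489984e+00,  5.38371880e-05,
        1.27542265e+00, -1.45999213e-01]), 'qvel': array([-0.00058323, -0.0011182 , -0.00118622, -0.00120228, -0.00030704,
       -0.00166074]), 'joint_efforts': array([ 2.19699243e-03, -4.32005024e+01, -2.44693816e+01,  7.21305376e-02,
        5.25851024e-02, -3.74887202e-05]), 'tool_pos': array([ 0.11857021, -0.51108324,  0.23711896]), 'tool_rot': array([-3.14022614e+00, -2.52977512e-04,  2.27779337e-01]), 'contact_force': array([-0.29599718, -0.15985415,  0.27678558]), 'torque': array([ 0.03499461,  0.06453198, -0.01421825]), 'opening': 0.09200608513736772}
```

View pics/top0.png

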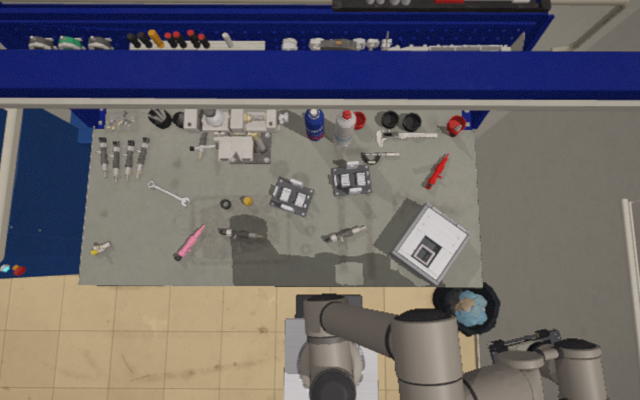

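View pics/scene0.png

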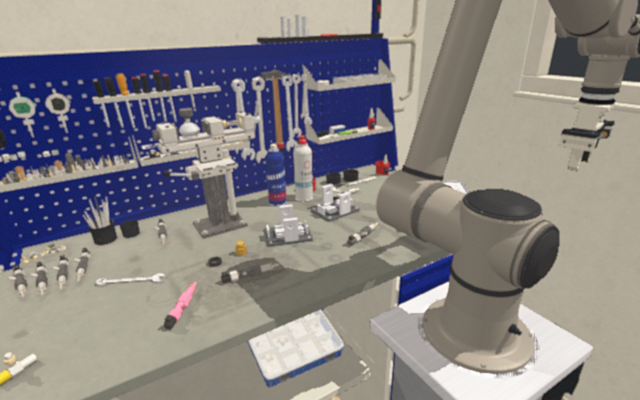

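The top view shows these candidates:
- Dark injectors at (243,235) and (345,234). They lie on the near half and are not coloured, so they fit.
- A pink look-alike at (190,242) and a red one at (437,170), which I leave alone.
- Four stored injectors at the back left.

The cradles are at (292,196) and (352,180), and the locker is at (430,243). I'll confirm with an enlarged crop.

Run:
```python
from h import *
im=cv2.imread('pics/raw_top0.png')
c=im[160:290,215:480]; cv2.imwrite('pics/c1.png',cv2.resize(c,None,fx=3,fy=3,interpolation=cv2.INTER_CUBIC))
```

```text
(no output)
```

View pics/c1.png

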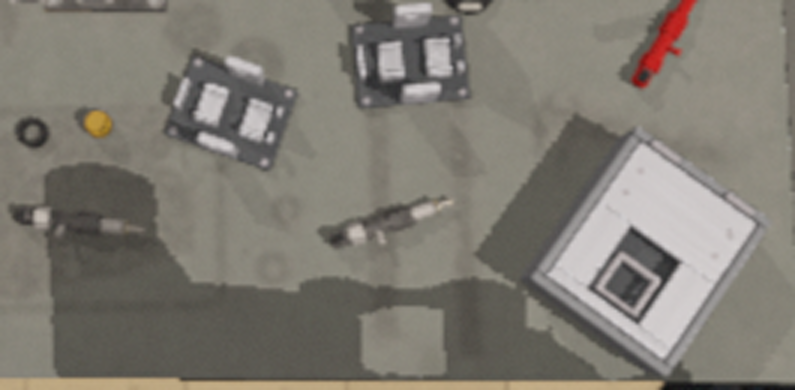

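The crop shows both dark injectors with their plugs to the left: plug (15,212) to tip (150,230), and plug (330,237) to tip (450,202). The ring pocket is on the hatch's lower-left side, so the hinge is the upper-right edge.

Run:
```python
from h import *
p=robot.camera_params('top')
def P(u,v,z): return ray(p,215+(u+.5)/3-.5,160+(v+.5)/3-.5,z)
L=[P(*q,.085) for q in [(638,130),(762,220),(668,370),(530,277)]]
print('locker',np.round(L,3),np.mean(L,0).round(3)); 
for i in range(4): d=L[(i+1)%4]-L[i]; print(np.linalg.norm(d).round(3),np.degrees(np.arctan2(d[1],d[0])).round(1))
for n,a,b in [('A',(15,212),(150,230)),('B',(328,239),(452,202))]:
    a,b=P(*a,.012),P(*b,.012); d=b-a; print(n,a.round(3),b.round(3),np.linalg.norm(d).round(3),(a+d*56/154).round(3),np.degrees(np.arctan2(d[1],d[0])).round(1))
for n,a,b in [('L',(245,68),(216,143)),('R',(413,12),(421,92))]:
    a,b=P(*a,.08),P(*b,.08); d=a-b; print(n,((a+b)/2).round(3),np.linalg.norm(d).round(3),np.degrees(np.arctan2(d[1],d[0])).round(1))
print('pocket',P(635,275,.08))
for n in['filter',(97,122)],['ring',(32,132)]: print(n[0],P(*n[1],.02))
w=robot.camera_params('wrist'); o=robot.observe(); Rw=np.array(w['R']); c=-Rw.T@np.array(w['t']).ravel()
from scipy.spatial.transform import Rotation as Ro
T=Ro.from_euler('xyz',o['tool_rot']).as_matrix()
print('cam in tool',T.T@(c-o['tool_pos']),'\n',(Rw@T).round(3),w['fx'],w['cx'],w['cy'])
```

```text
locker [[ 0.547 -0.328  0.085]
 [ 0.446 -0.463  0.085]
 [ 0.281 -0.352  0.085]
 [ 0.381 -0.202  0.085]] [ 0.414 -0.336  0.085]
0.169 -126.7
0.199 146.0
0.18 56.2
0.208 -37.1
A [0.455 0.394 0.012] [0.435 0.234 0.012] 0.162 [0.448 0.336 0.012] -97.2
B [0.426 0.023 0.012] [ 0.47  -0.123  0.012] 0.153 [ 0.442 -0.03   0.012] -73.1
L [0.574 0.136 0.08 ] 0.093 -19.9
R [ 0.637 -0.078  0.08 ] 0.094 5.3
pocket [ 0.38450658 -0.31998693  0.08      ]
filter [0.56236072 0.29943526 0.02      ]
ring [0.5498282  0.37639135 0.02      ]
cam in tool [ 0.08251602  0.00051037 -0.1468264 ] 
 [[ 0.     1.     0.002]
 [-0.952  0.001 -0.306]
 [-0.306 -0.002  0.952]] 283.20577159353525 321.81898816689346 196.8107406698426
```

Emit:
jog_arm(deltas=[0.4, 0.25, 0, 0, 0, 0.08, 0.8, 0.5, 0, 0, 0, 0.16, 1.0, 0.7, 0, 0, 0, 0.23, 1.0, 0.8, 0, 0, 0, 0.23, 1.0, 0.8, 0, 0, 0, 0.23], claw=0.2)

```text
time: 0.52
tool_pos: [0.2196, -0.4291, 0.2376]
tool_rot: [-3.14, -0.0, 0.592]
contact_force: [-1.1, -0.2, 0.5]
opening: 0.0635
```

Emit:
jog_arm(deltas=[0.4, 0.25, 0, 0, 0, 0.08, 0.8, 0.5, 0, 0, 0, 0.16, 1.0, 0.7, 0, 0, 0, 0.23, 1.0, 0.8, 0, 0, 0, 0.23, 1.0, 0.8, 0, 0, 0, 0.23])

```text
time: 0.93
tool_pos: [0.3188, -0.3504, 0.2376]
tool_rot: [-3.141, -0.0, 0.951]
contact_force: [0.7, -0.8, -0.7]
opening: 0.0299
```

Emit:
jog_arm(deltas=[0.4, 0.2, 0, 0, 0, 0, 0.75, 0.3, 0, 0, 0, 0, 0.75, 0.3, 0, 0, 0, 0, 0.75, 0.3, 0, 0, 0, 0])

```text
time: 1.27
tool_pos: [0.3936, -0.3227, 0.2374]
tool_rot: [-3.141, 0.001, 0.949]
contact_force: [-0.7, -0.2, 0.5]
opening: 0.0187
```

Run:
```python
from h import *
p=snap('wrist','w1.png'); o=robot.observe(); print(o['tool_pos'],o['tool_rot'],o['opening'],o['time'])
```

```text
[ 0.39271672 -0.32290779  0.23734162] [-3.14091518e+00  9.16712478e-04  9.48382162e-01] 0.01824226843906771 1.3167
```

View pics/w1.png

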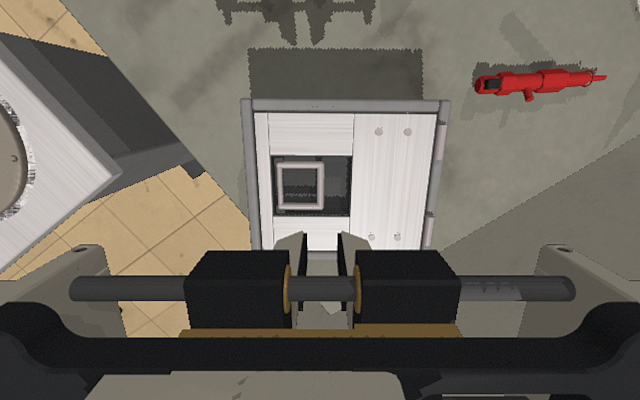

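The wrist view shows the hatch clearly: hinge edge at u≈436 to 421, and the ring from (277,162) to (323,210), with its hinge-side bar at about (320,186).

Run:
```python
from h import *
p=robot.camera_params('wrist')
f=lambda u,v,z=.085: ray(p,u,v,z)
tl,tr,bl,br=f(255,113),f(436,113),f(262,248),f(421,248)
print(tl,tr,bl,br,np.linalg.norm(tr-tl))
for a,b in((tl,tr),(bl,br)): d=b-a; print(np.degrees(np.arctan2(d[1],d[0])))
d=bl-tl; print(np.degrees(np.arctan2(d[1],d[0]))); d=br-tr; print(np.degrees(np.arctan2(d[1],d[0])))
bar=f(320,186,.08); piv=f(281,186,.08); print('bar',bar,'piv',piv,np.linalg.norm(bar-piv)); d=bar-piv;print(np.degrees(np.arctan2(d[1],d[0])))
im=cv2.imread('pics/raw_w1.png'); cv2.imwrite('pics/w1c.png',cv2.resize(im[100:260,240:450],None,fx=3.5,fy=3.5,interpolation=cv2.INTER_CUBIC))
```

```text
[ 0.38119822 -0.2214245   0.085     ] [ 0.53012978 -0.32822461  0.085     ] [ 0.29007041 -0.34377379  0.085     ] [ 0.4422723  -0.45262829  0.085     ] 0.18326721328144183
-35.64463585376255
-35.57227785298279
-126.679359406343
-125.2308439918473
bar [ 0.38905116 -0.32317547  0.08      ] piv [ 0.35371603 -0.29787033  0.08      ] 0.043461725265984325
-35.60822294243437
```

View pics/w1c.png

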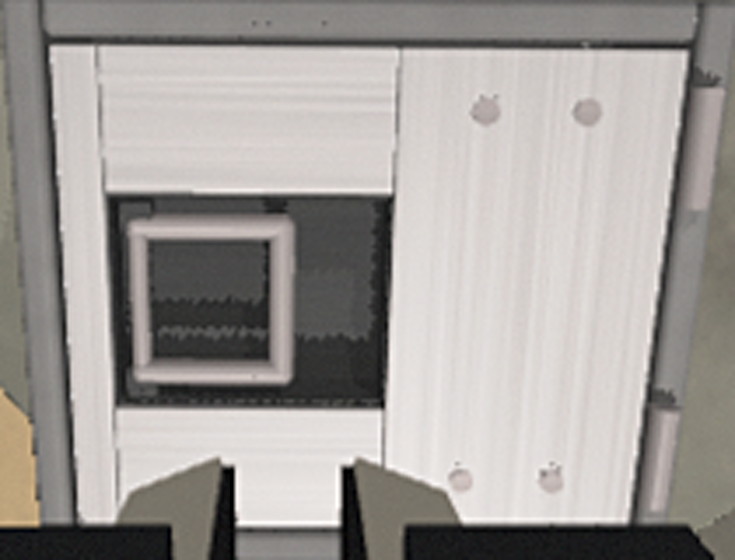

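Emit:
jog_arm(deltas=[-0.03, 0, -0.3, 0, 0, 0, -0.03, 0, -0.6, 0, 0, 0, -0.03, 0, -0.9, 0, 0, 0, -0.03, 0, -1.0, 0, 0, 0, -0.03, 0, -1.0, 0, 0, 0])

```text
time: 1.73
tool_pos: [0.3882, -0.3216, 0.1356]
tool_rot: [-3.136, -0.001, 0.947]
contact_force: [-0.8, 0.3, -0.6]
opening: 0.0184
```

Emit:
jog_arm(deltas=[0, 0, -0.15, 0, 0, 0, 0, 0, -0.3, 0, 0, 0, 0, 0, -0.45, 0, 0, 0, 0, 0, -0.56, 0, 0, 0, 0, 0, -0.56, 0, 0, 0])

```text
time: 2.15
tool_pos: [0.3899, -0.3222, 0.0816]
tool_rot: [-3.141, 0.0, 0.949]
contact_force: [-0.8, 0.4, 0.7]
opening: 0.0182
```

Emit:
jog_arm(deltas=[0, 0, 0, 0, 0, 0, 0, 0, 0, 0, 0, 0, 0, 0, 0, 0, 0, 0, 0, 0, 0, 0, 0, 0], claw=0, newtons=15)

```text
time: 2.48
tool_pos: [0.3912, -0.3227, 0.0832]
tool_rot: [3.138, 0.001, 0.95]
contact_force: [-0.6, -2.1, 4.3]
opening: 0.0075
```

Emit:
jog_arm(deltas=[-0.016, 0.012, 0.13, 0, 0, 0, -0.065, 0.047, 0.25, 0, 0, 0, -0.138, 0.099, 0.35, 0, 0, 0, -0.233, 0.167, 0.42, 0, 0, 0, -0.285, 0.204, 0.44, 0, 0, 0])

```text
time: 2.9
tool_pos: [0.3644, -0.3033, 0.1293]
tool_rot: [3.131, 0.002, 0.95]
contact_force: [4.5, -1.2, 8.8]
opening: 0.0068
```

Emit:
jog_arm(deltas=[0, 0, 0, 0, 0, 0, 0, 0, 0, 0, 0, 0, 0, 0, 0, 0, 0, 0])

```text
time: 3.15
tool_pos: [0.3646, -0.3034, 0.129]
tool_rot: [3.132, 0.002, 0.95]
contact_force: [4.3, -1.5, 13.8]
opening: 0.0072
```

Run:
```python
from h import *
snap('wrist','w2.png')
u=np.array([np.cos(-.6213),np.sin(-.6213)])
# lift arc: bar at hatch angle th, ring angle phi; offsets from (th=0, phi0)
def bar(th,ph):
    b=np.array([-165+45*np.cos(ph), -5+45*np.sin(ph)]); # hatch frame x,z
    return np.array([b[0]*np.cos(th)+b[1]*np.sin(th), -b[0]*np.sin(th)+b[1]*np.cos(th)])
for th in np.arange(0,1.46,.0725):
    d=bar(th,1.35)-bar(0,1.35); print(th.round(2),np.round([d[0]*u[0]*10,d[0]*u[1]*10,d[1]*10],3)/1000)
```

```text
0.0 [ 0. -0.  0.]
0.07 [ 0.02623  -0.018778  0.111359]
0.14 [ 0.058951 -0.042201  0.220089]
0.22 [ 0.09799  -0.070148  0.325619]
0.29 [ 0.143142 -0.102471  0.427393]
0.36 [ 0.194169 -0.139001  0.524878]
0.43 [ 0.250805 -0.179545  0.617561]
0.51 [ 0.312751 -0.22389   0.704956]
0.58 [ 0.379681 -0.271804  0.786602]
0.65 [ 0.451245 -0.323034  0.862071]
0.72 [ 0.527066 -0.377312  0.930967]
0.8 [ 0.606745 -0.434353  0.992927]
0.87 [ 0.689865 -0.493856  1.047627]
0.94 [ 0.775988 -0.555509  1.094778]
1.01 [ 0.864662 -0.618988  1.134133]
1.09 [ 0.955421 -0.683961  1.165485]
1.16 [ 1.047788 -0.750084  1.188669]
1.23 [ 1.141279 -0.817011  1.203564]
1.3 [ 1.235401 -0.88439   1.210092]
1.38 [ 1.32966  -0.951868  1.208217]
1.45 [ 1.423561 -1.019089  1.197951]
```

View pics/w2.png

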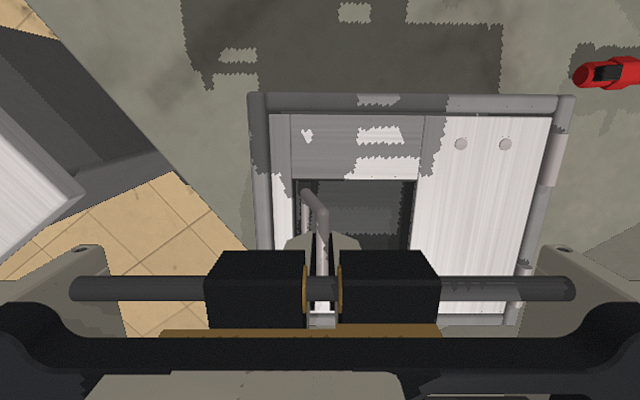

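Emit:
jog_arm(deltas=[0.06, -0.04, 0.25, 0, 0, 0, 0.14, -0.1, 0.455, 0, 0, 0, 0.25, -0.18, 0.645, 0, 0, 0, 0.38, -0.27, 0.815, 0, 0, 0, 0.53, -0.38, 0.96, 0, 0, 0])

```text
time: 3.62
tool_pos: [0.4133, -0.3387, 0.2227]
tool_rot: [-3.137, 0.002, 0.95]
contact_force: [-6.9, 0.2, -1.7]
opening: 0.0073
```

Emit:
jog_arm(deltas=[0.163, -0.117, 0.117, 0, 0, 0, 0.338, -0.242, 0.203, 0, 0, 0, 0.52, -0.373, 0.258, 0, 0, 0, 0.708, -0.507, 0.279, 0, 0, 0, 0.9, -0.64, 0.267, 0, 0, 0])

```text
time: 4.03
tool_pos: [0.5041, -0.4045, 0.2501]
tool_rot: [-3.141, 0.004, 0.949]
contact_force: [-7.6, -3.6, 2.9]
opening: 0.0068
```

Emit:
jog_arm(deltas=[0, 0, 0, 0, 0, 0, 0, 0, 0, 0, 0, 0, 0, 0, 0, 0, 0, 0, 0, 0, 0, 0, 0, 0])

```text
time: 4.37
tool_pos: [0.5045, -0.4049, 0.249]
tool_rot: [3.14, 0.003, 0.949]
contact_force: [-0.8, -5.9, -1.1]
opening: 0.0066
```

Run:
```python
from h import *
a=snap('wrist','w3.png'); snap('top','t3.png')
A=cv2.imread('pics/w3.png');B=cv2.imread('pics/raw_t3.png')[150:300,330:490]
B=cv2.resize(B,(427,400),interpolation=cv2.INTER_CUBIC); 
cv2.imwrite('pics/m3.png',np.hstack([cv2.resize(A,(400,250)),np.zeros((250,1,3),np.uint8),B[75:325,:390]]))
o=robot.observe(); print(o['tool_pos'],o['contact_force'])
```

```text
[ 0.5044582  -0.40488676  0.24907789] [-0.35933466 -6.61778836  0.60989172]
```

View pics/m3.png

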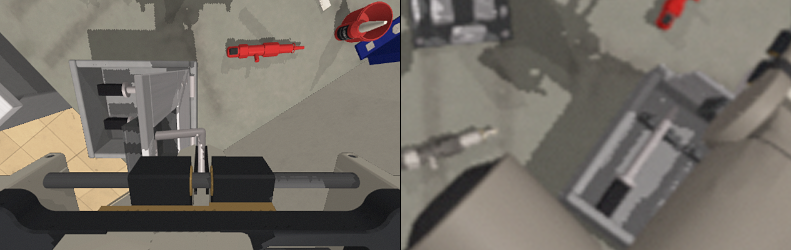

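The hatch is open (my estimate is 1.46 rad) and the pins are visible in the locker. Next I release the bar, rise, and go to injector B.

Emit:
jog_arm(deltas=[0, 0, 0, 0, 0, 0, 0, 0, 0, 0, 0, 0, 0, 0, 0, 0, 0, 0], claw=0.22)

```text
time: 4.72
tool_pos: [0.5051, -0.4027, 0.2486]
tool_rot: [-3.141, -0.0, 0.951]
contact_force: [0.2, 0.1, 0.4]
opening: 0.0192
```

Emit:
jog_arm(deltas=[0, 0, 0.2, 0, 0, 0, 0, 0, 0.5, 0, 0, 0, 0, 0, 0.8, 0, 0, 0, 0, 0, 0.9, 0, 0, 0, 0, 0, 0.9, 0, 0, 0])

```text
time: 5.13
tool_pos: [0.5059, -0.4033, 0.3423]
tool_rot: [3.135, 0.001, 0.951]
contact_force: [-0.0, -0.8, 0.3]
opening: 0.02
```

Emit:
jog_arm(deltas=[0, 0.3, 0, 0, 0, 0.06, -0.05, 0.6, 0, 0, 0, 0.13, -0.1, 0.9, 0, 0, 0, 0.2, -0.15, 1.0, 0, 0, 0, 0.27, -0.15, 1.0, 0, 0, 0, 0.29], claw=0.5)

```text
time: 5.55
tool_pos: [0.4893, -0.2997, 0.3378]
tool_rot: [-3.14, -0.002, 1.414]
contact_force: [0.6, -0.3, 0.7]
opening: 0.0451
```

Emit:
jog_arm(deltas=[0, 0.3, 0, 0, 0, 0.06, -0.05, 0.6, 0, 0, 0, 0.13, -0.1, 0.9, 0, 0, 0, 0.2, -0.15, 1.0, -0.1, 0, 0, 0.27, -0.15, 1.0, -0.3, 0, 0, 0.295])

```text
time: 5.97
tool_pos: [0.4749, -0.2004, 0.3095]
tool_rot: [3.139, 0.002, 1.878]
contact_force: [-0.1, -0.5, -0.2]
opening: 0.0459
```

Emit:
jog_arm(deltas=[-0.05, 0.3, -0.3, 0, 0, 0, -0.1, 0.7, -0.6, 0, 0, 0, -0.15, 1.0, -0.9, 0, 0, 0, -0.15, 1.0, -1.0, 0, 0, 0, -0.15, 1.0, -1.0, 0, 0, 0])

```text
time: 6.38
tool_pos: [0.4567, -0.0997, 0.2041]
tool_rot: [-3.134, -0.007, 1.872]
contact_force: [-0.9, 0.2, -0.5]
opening: 0.046
```

Run:
```python
from h import *
o=robot.observe(); print(o['tool_pos'],o['tool_rot'],o['opening'],o['time'])
a=snap('wrist','w4.png')
A=cv2.imread('pics/w4.png');robot.read_camera('scene');snap('scene','s4.png')
B=cv2.imread('pics/raw_s4.png')[120:400,200:640]
cv2.imwrite('pics/m4.png',np.vstack([A[:330],B[:0]]) if 0 else A[:330])
```

```text
[ 0.456695   -0.09970907  0.20412719] [-3.13434828 -0.00658153  1.87216997] 0.046002749450714586 6.3833
```

View pics/m4.png

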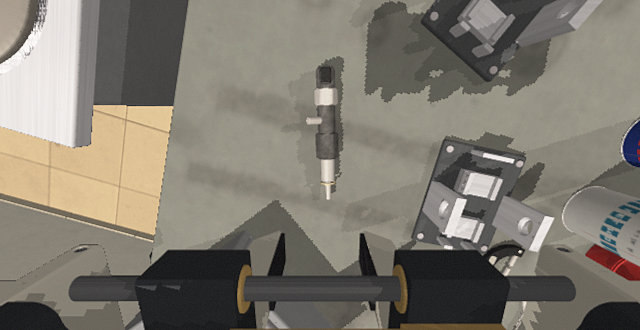

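Run:
```python
from h import *
A=cv2.imread('pics/raw_w4.png')
a=cv2.resize(A[55:210,285:365],None,fx=3.6,fy=3.6,interpolation=cv2.INTER_CUBIC)
b=cv2.resize(A[125:264,400:560],None,fx=3,fy=3,interpolation=cv2.INTER_CUBIC)
b=cv2.copyMakeBorder(b,0,a.shape[0]-b.shape[0],0,0,cv2.BORDER_CONSTANT)
cv2.imwrite('pics/m5.png',np.hstack([a,b]))
p=robot.camera_params('wrist')
pl,ti=ray(p,325,67,.012),ray(p,327,199,.01); d=ti-pl; print(pl,ti,np.linalg.norm(d),np.degrees(np.arctan2(d[1],d[0])),pl+d*56/154)
m=pl+d*56/154; print(proj(p,m))
```

```text
[0.42674692 0.01621778 0.012     ] [ 0.47537522 -0.13107766  0.01      ] 0.15512787884284776 -71.72981337658547 [ 0.44442994 -0.0373442   0.01127273]
[325.79563974 119.51222268]
```

View pics/m5.png

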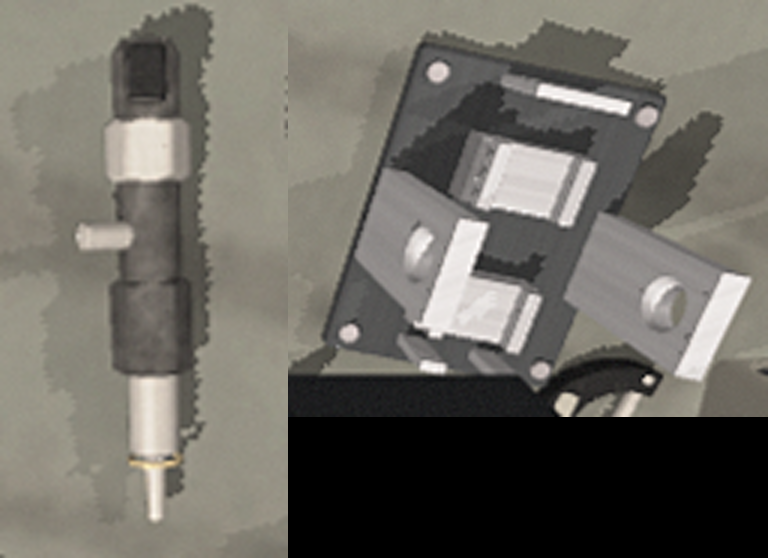

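Injector B's round part is centred at about (326,119). A small stub sticks out to the robot's side, so I'll go down with the jaws wide open.

Emit:
jog_arm(deltas=[-0.06, 0.3, -0.2, 0, 0, 0.012, -0.123, 0.624, -0.5, 0, 0, 0.012, -0.123, 0.624, -0.8, 0, 0, 0.012, -0.123, 0.624, -1.0, 0, 0, 0.012, -0.123, 0.624, -1.0, 0, 0, 0.012], claw=0.8)

```text
time: 6.95
tool_pos: [0.4467, -0.0408, 0.1063]
tool_rot: [-3.138, -0.002, 1.888]
contact_force: [0.2, -0.2, -0.2]
opening: 0.072
```

Emit:
jog_arm(deltas=[0, 0, -0.2, 0, 0, 0, 0, 0, -0.4, 0, 0, 0, 0, 0, -0.6, 0, 0, 0, 0, 0, -0.6, 0, 0, 0, 0, 0, -0.6, 0, 0, 0])

```text
time: 7.37
tool_pos: [0.4488, -0.0417, 0.0495]
tool_rot: [3.141, 0.001, 1.887]
contact_force: [0.5, -0.5, -0.1]
opening: 0.0735
```

Run:
```python
from h import *
o=robot.observe(); print(o['tool_pos'],o['tool_rot'],o['opening'])
```

```text
[ 0.44881832 -0.0416765   0.04946143] [3.14083531e+00 5.11519201e-04 1.88684315e+00] 0.07353378155038202
```

```bash
cat >> h.py <<'E'
from scipy.spatial.transform import Rotation as Ro
CT=np.array([.08251602,.00051037,-.1468264]); RT=np.array([[0,1,.002],[-.952,.001,-.306],[-.306,-.002,.952]])
def cam_at(pos,rot):
    p=dict(robot.camera_params('wrist')); T=Ro.from_euler('xyz',rot).as_matrix()
    c=np.array(pos)+T@CT; R=RT@T.T; p['R']=R; p['t']=-R@c; return p
E
python3 - <<'E'
from h import *
p=cam_at([ 0.456695,-0.09970907,0.20412719],[-3.13434828,-0.00658153,1.87216997])
pl,ti=ray(p,325,67,.012),ray(p,327,199,.01); d=ti-pl; print(np.linalg.norm(d),np.degrees(np.arctan2(d[1],d[0])),pl+d*56/154)
c=lambda u,v:(400+u/3,125+v/3)
n,f=ray(p,*c(457,276),.08),ray(p,*c(712,326),.08); e=f-n
print('R cheeks',n,f,(n+f)/2,np.linalg.norm(e),np.degrees(np.arctan2(e[1],e[0])))
# base corners z=.01
q=[ray(p,*c(*k),.01) for k in [(420,42),(665,100),(325,338)]]; print(np.round(q,4))
e=q[1]-q[0]; print(np.linalg.norm(e),np.degrees(np.arctan2(e[1],e[0])));e=q[0]-q[2]; print(np.linalg.norm(e),np.degrees(np.arctan2(e[1],e[0])))
print((q[1]+q[2])/2)
k=ray(p,*c(585,125),.03);print(k)
p2=snap('wrist','w5.png',(200,200,440,400),2.5)
E
```

```text
0.15303747167794646 -71.56684684856974 [ 0.43930058 -0.03330329  0.01127273]
R cheeks [ 0.68778768 -0.05383286  0.08      ] [ 0.78091722 -0.04392019  0.08      ] [ 0.73435245 -0.04887652  0.08      ] 0.09365560858193486 6.0756657160133765
[[ 0.6873  0.0205  0.01  ]
 [ 0.7921  0.0292  0.01  ]
 [ 0.7138 -0.1051  0.01  ]]
0.10512088907482246 4.763200053233586
0.12841715091362574 101.90610428445608
[ 0.75292634 -0.03794635  0.01      ]
[0.74804254 0.00904992 0.03      ]
```

View pics/w5.png

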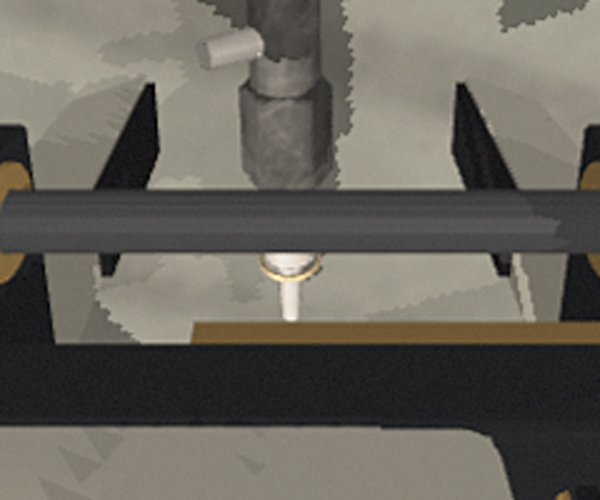

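Emit:
jog_arm(deltas=[-0.095, 0.084, 0, 0, 0, 0, -0.095, 0.084, -0.1, 0, 0, 0, -0.095, 0.084, -0.25, 0, 0, 0, -0.095, 0.084, -0.36, 0, 0, 0, -0.095, 0.084, -0.36, 0, 0, 0])

```text
time: 7.83
tool_pos: [0.4388, -0.0326, 0.0128]
tool_rot: [3.141, 0.0, 1.888]
contact_force: [0.2, -0.0, -0.6]
opening: 0.0733
```

Emit:
jog_arm(deltas=[0, 0, 0, 0, 0, 0, 0, 0, 0, 0, 0, 0, 0, 0, 0, 0, 0, 0, 0, 0, 0, 0, 0, 0, 0, 0, 0, 0, 0, 0], claw=0, newtons=30)

```text
time: 8.25
tool_pos: [0.4387, -0.0324, 0.013]
tool_rot: [3.141, 0.001, 1.888]
contact_force: [0.5, 1.4, 0.6]
opening: 0.0447
```

Emit:
jog_arm(deltas=[0, 0, 0, 0, 0, 0, 0, 0, 0, 0, 0, 0, 0, 0, 0, 0, 0, 0])

```text
time: 8.5
tool_pos: [0.4383, -0.0322, 0.0125]
tool_rot: [3.141, 0.0, 1.888]
contact_force: [-0.5, 0.1, 0.5]
opening: 0.0249
```

Run:
```python
from h import *
p=cam_at([ 0.456695,-0.09970907,0.20412719],[-3.13434828,-0.00658153,1.87216997])
c=lambda u,v:(400+(u-288)/3,125+v/3)
n,f=ray(p,*c(457,276),.08),ray(p,*c(712,326),.08); e=f-n
print('R cheeks',n,f,(n+f)/2,np.linalg.norm(e),np.degrees(np.arctan2(e[1],e[0])))
q=[ray(p,*c(*k),.01) for k in [(420,42),(665,100),(325,338)]]; print(np.round(q,4))
e=q[1]-q[0]; print(np.linalg.norm(e),np.degrees(np.arctan2(e[1],e[0])));e=q[0]-q[2]; print(np.linalg.norm(e),np.degrees(np.arctan2(e[1],e[0])))
print((q[1]+q[2])/2)
```

```text
R cheeks [ 0.5948292  -0.08310646  0.08      ] [ 0.68677682 -0.07363197  0.08      ] [ 0.64080301 -0.07836921  0.08      ] 0.09243446008494616 5.883127358755414
[[ 0.5796 -0.0131  0.01  ]
 [ 0.6828 -0.0049  0.01  ]
 [ 0.5938 -0.143   0.01  ]]
0.10349387667021195 4.521782917781284
0.13073162761121496 96.21557911391787
[ 0.63826396 -0.07398326  0.01      ]
```

Emit:
jog_arm(deltas=[0, 0, 0, 0, 0, 0, 0, 0, 0, 0, 0, 0, 0, 0, 0, 0, 0, 0])

```text
time: 8.75
tool_pos: [0.4387, -0.0323, 0.0126]
tool_rot: [3.141, 0.0, 1.888]
contact_force: [1.7, 1.1, 0.8]
opening: 0.0197
```

Emit:
jog_arm(deltas=[0, 0, 0.1, 0, 0, 0, 0, 0, 0.3, 0, 0, 0, 0, 0, 0.6, 0, 0, 0, 0, 0, 0.95, 0, 0, 0, 0, 0, 1.0, 0, 0, 0])

```text
time: 9.17
tool_pos: [0.4402, -0.0327, 0.1164]
tool_rot: [3.136, 0.003, 1.888]
contact_force: [2.6, -0.6, -2.3]
opening: 0.0194
```

Emit:
jog_arm(deltas=[0.2, -0.1, 0.1, 0, 0, -0.05, 0.5, -0.3, 0.3, 0, 0, -0.1, 0.8, -0.6, 0.3, 0, 0, -0.147, 0.8, -0.8, 0.3, 0, 0, -0.147, 0.8, -0.8, 0.3, 0, 0, -0.147])

```text
time: 9.58
tool_pos: [0.5191, -0.1158, 0.141]
tool_rot: [-3.141, 0.001, 1.655]
contact_force: [-0.6, -0.1, -3.0]
opening: 0.0192
```

Emit:
jog_arm(deltas=[0.2, -0.2, 0.1, 0, 0, 0, 0.5, -0.4, 0.1, 0, 0, 0, 0.8, -0.4, 0.1, 0, 0, 0, 0.8, -0.4, 0.1, 0, 0, 0, 0.8, -0.4, 0.1, 0, 0, 0])

```text
time: 10.0
tool_pos: [0.598, -0.1518, 0.1498]
tool_rot: [-3.138, -0.002, 1.658]
contact_force: [-1.0, -0.3, -3.7]
opening: 0.0196
```

Run:
```python
from h import *
o=robot.observe(); print(o['tool_pos'],o['tool_rot'],o['opening'],o['time'],o['contact_force'])
snap('wrist','w6.png',(160,0,560,300),2)
```

```text
[ 0.59798843 -0.1518195   0.14980863] [-3.13808153e+00 -1.89113563e-03  1.65751511e+00] 0.019617613056973758 10.0 [-0.96319245 -0.32826014 -3.72393727]
```

View pics/w6.png

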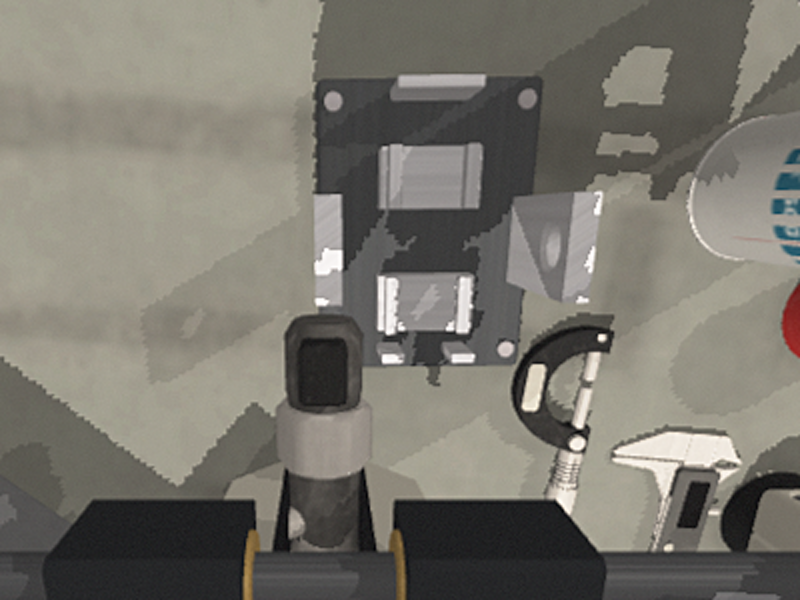

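The injector is held (opening 19.6 mm, 3.7 N matching its weight). The cradle shows cheek tops centred near (328,251) and (585,247) in crop pixels, and base corners at (317,78), (541,78) and (520,364).

Run:
```python
from h import *
p=cam_at([0.59798843,-0.1518195,0.14980863],[-3.13808153,-1.89113563e-03,1.65751511])
c=lambda u,v,z: ray(p,160+u/2,v/2,z)
def rep(n,a,b): d=b-a; print(n,((a+b)/2).round(4),np.linalg.norm(d).round(4),np.degrees(np.arctan2(d[1],d[0])).round(2))
rep('cheeks',c(328,251,.08),c(583,247,.08))
rep('near cheek len',c(328,308,.08),c(328,195,.08))
rep('base top edge',c(317,78,.01),c(541,78,.01))
rep('base right edge',c(520,364,.01),c(541,78,.01))
rep('base diag',c(317,78,.01),c(520,364,.01))
rep('upper kerbs',c(384,177,.03),c(477,177,.03))
rep('lower kerbs',c(384,303,.03),c(470,303,.03))
rep('kerb ends along y R',c(470,333,.03),c(482,147,.03))
rep('injector axis z.149', c(325,317,.149),c(325,475,.149))
```

```text
cheeks [ 0.6406 -0.0786  0.08  ] 0.0945 5.86
near cheek len [ 0.5936 -0.0842  0.08  ] 0.0409 95.12
base top edge [ 0.6326 -0.0083  0.01  ] 0.1009 4.91
base right edge [ 0.691  -0.0701  0.01  ] 0.1331 96.95
base diag [ 0.6407 -0.0744  0.01  ] 0.1699 -46.63
upper kerbs [ 0.6361 -0.0511  0.03  ] 0.0409 4.95
lower kerbs [ 0.6424 -0.1062  0.03  ] 0.0404 5.02
kerb ends along y R [ 0.6607 -0.0778  0.03  ] 0.0819 95.85
injector axis z.149 [ 0.5958 -0.1188  0.149 ] 0.0457 -84.97
```

Emit:
jog_arm(deltas=[0.2, 0.3, 0, 0, 0, 0.007, 0.415, 0.741, 0, 0, 0, 0.007, 0.415, 0.741, 0, 0, 0, 0.007, 0.415, 0.741, 0, 0, 0, 0.007, 0.415, 0.741, 0, 0, 0, 0.007])

```text
time: 10.47
tool_pos: [0.6386, -0.0773, 0.1516]
tool_rot: [-3.139, -0.0, 1.67]
contact_force: [0.5, -1.3, -3.9]
opening: 0.0194
```

Emit:
jog_arm(deltas=[0, 0, -0.3, 0, 0, 0, 0, 0, -0.6, 0, 0, 0, 0, 0, -0.9, 0, 0, 0, 0, 0, -1.0, 0, 0, 0, 0, 0, -1.0, 0, 0, 0])

```text
time: 10.88
tool_pos: [0.6369, -0.0787, 0.0493]
tool_rot: [-3.135, -0.002, 1.667]
contact_force: [-0.1, -0.2, -4.0]
opening: 0.0195
```

Run:
```python
from h import *
o=robot.observe(); print(o['tool_pos'],o['tool_rot'],o['opening'],o['contact_force'])
```

```text
[ 0.63686273 -0.07870942  0.04928747] [-3.13465587e+00 -2.10722768e-03  1.66703763e+00] 0.019531237894476833 [-0.12511817 -0.19849618 -3.98579534]
```

Emit:
jog_arm(deltas=[0, 0, 0, 0, 0, 0, 0, 0, 0, 0, 0, 0, 0, 0, 0, 0, 0, 0])

```text
time: 11.13
tool_pos: [0.6411, -0.0787, 0.0548]
tool_rot: [3.138, 0.001, 1.668]
contact_force: [-0.1, 0.8, -3.2]
opening: 0.0192
```

Emit:
jog_arm(deltas=[0, 0, -0.05, 0, 0, 0, 0, 0, -0.08, 0, 0, 0, 0, 0, -0.08, 0, 0, 0, 0, 0, -0.08, 0, 0, 0, 0, 0, -0.08, 0, 0, 0])

```text
time: 11.55
tool_pos: [0.6398, -0.0781, 0.0445]
tool_rot: [3.141, 0.0, 1.668]
contact_force: [-0.1, 0.4, -3.0]
opening: 0.0195
```

Emit:
jog_arm(deltas=[0, 0, -0.03, 0, 0, 0, 0, 0, -0.05, 0, 0, 0, 0, 0, -0.07, 0, 0, 0, 0, 0, -0.08, 0, 0, 0, 0, 0, -0.08, 0, 0, 0], newtons=20)

```text
time: 11.97
tool_pos: [0.6395, -0.0781, 0.036]
tool_rot: [-3.141, -0.0, 1.668]
contact_force: [-0.1, 0.4, -4.0]
opening: 0.0196
```

Emit:
jog_arm(deltas=[0, 0, 0, 0, 0, 0, 0, 0, 0, 0, 0, 0])

```text
time: 12.13
tool_pos: [0.6399, -0.0782, 0.0365]
tool_rot: [3.141, 0.0, 1.668]
contact_force: [-0.1, 0.5, -3.8]
opening: 0.0195
```

Emit:
jog_arm(deltas=[0, 0, -0.015, 0, 0, 0, 0, 0, -0.015, 0, 0, 0])

```text
time: 12.3
tool_pos: [0.6397, -0.0781, 0.0348]
tool_rot: [-3.142, -0.0, 1.668]
contact_force: [-0.7, 0.3, -3.7]
opening: 0.0197
```

Emit:
jog_arm(deltas=[0, 0, 0, 0, 0, 0, 0, 0, 0, 0, 0, 0, 0, 0, 0, 0, 0, 0, 0, 0, 0, 0, 0, 0], claw=0.35)

```text
time: 12.63
tool_pos: [0.6402, -0.0783, 0.0355]
tool_rot: [3.14, 0.0, 1.668]
contact_force: [-0.1, -0.1, 0.3]
opening: 0.032
```

Emit:
jog_arm(deltas=[0, 0, 0.1, 0, 0, 0, 0, 0, 0.3, 0, 0, 0, 0, 0, 0.6, 0, 0, 0, 0, 0, 0.9, 0, 0, 0, 0, 0, 1.0, 0, 0, 0])

```text
time: 13.05
tool_pos: [0.642, -0.0786, 0.1408]
tool_rot: [3.134, 0.003, 1.668]
contact_force: [0.8, -0.5, 0.4]
opening: 0.0323
```

Emit:
jog_arm(deltas=[-0.2, 0.3, 0.2, 0, 0, -0.05, -0.4, 0.6, 0.4, 0, 0, -0.1, -0.6, 0.9, 0.6, 0, 0, -0.15, -0.6, 1.0, 0.7, 0, 0, -0.2, -0.6, 1.0, 0.7, 0, 0, -0.2])

```text
time: 13.47
tool_pos: [0.5802, 0.0243, 0.2084]
tool_rot: [3.136, -0.001, 1.354]
contact_force: [1.3, 0.1, -0.0]
opening: 0.0326
```

Emit:
jog_arm(deltas=[0, 0.2, 0, 0, 0, 0, 0, 0.2, 0, 0, 0, 0, 0, 0.2, 0, 0, 0, 0, 0, 0.2, 0, 0, 0, 0, 0, 0.2, 0, 0, 0, 0])

```text
time: 13.88
tool_pos: [0.5799, 0.0407, 0.2042]
tool_rot: [-3.141, 0.001, 1.354]
contact_force: [-0.5, 0.2, -0.5]
opening: 0.032
```

Run:
```python
from h import *
o=robot.observe(); print(list(o['tool_pos']),list(o['tool_rot']),o['opening'],o['time'])
snap('wrist','w7.png')
```

```text
[np.float64(0.5798551055038296), np.float64(0.04066155227797431), np.float64(0.20420794518021088)] [np.float64(-3.1407274489755928), np.float64(0.000551153583265851), np.float64(1.3537466955815116)] 0.03195832528845712 13.8833
```

Emit:
jog_arm(deltas=[-0.3, 0.3, 0, 0, 0, 0.05, -0.6, 0.6, 0, 0, 0, 0.07, -0.9, 0.9, 0, 0, 0, 0.07, -1.0, 1.0, 0, 0, 0, 0.07, -1.0, 1.0, 0, 0, 0, 0.07], claw=0.8)

```text
time: 14.35
tool_pos: [0.4773, 0.1436, 0.2051]
tool_rot: [-3.14, -0.0, 1.467]
contact_force: [0.4, -0.2, 0.5]
opening: 0.061
```

Emit:
jog_arm(deltas=[-0.3, 0.3, 0, 0, 0, 0, -0.4, 0.6, 0, 0, 0, 0, -0.4, 0.9, 0, 0, 0, 0, -0.4, 0.9, 0, 0, 0, 0, -0.4, 0.9, 0, 0, 0, 0])

```text
time: 14.77
tool_pos: [0.4406, 0.2321, 0.2048]
tool_rot: [3.141, 0.0, 1.466]
contact_force: [0.1, -1.3, 0.2]
opening: 0.0733
```

Emit:
jog_arm(deltas=[0, 0.2, 0, 0, 0, 0, 0, 0.2, 0, 0, 0, 0, 0, 0.2, 0, 0, 0, 0, 0, 0.2, 0, 0, 0, 0, 0, 0.2, 0, 0, 0, 0])

```text
time: 15.18
tool_pos: [0.4402, 0.2506, 0.2048]
tool_rot: [-3.142, 0.001, 1.463]
contact_force: [-0.6, 1.1, -0.8]
opening: 0.0735
```

Run:
```python
from h import *
o=robot.observe(); print(list(o['tool_pos']),list(o['tool_rot']),o['opening'],o['time'])
snap('wrist','w8.png')
A=cv2.imread('pics/raw_w7.png'); B=cv2.imread('pics/raw_w8.png')
f=lambda I: cv2.resize(I[0:250,120:520],(800,500),interpolation=cv2.INTER_CUBIC)[::1]
cv2.imwrite('pics/m8.png',np.hstack([cv2.resize(X[0:250,200:440],None,fx=1.66,fy=1.66*1.44,interpolation=cv2.INTER_CUBIC) for X in (A,B)]))
print(cv2.imread('pics/m8.png').shape)
```

```text
[np.float64(0.440166340098568), np.float64(0.2506035755767244), np.float64(0.2048181957046522)] [np.float64(-3.1415023782788176), np.float64(0.0005534743905886153), np.float64(1.4627571922782923)] 0.07346875441329462 15.1833
(598, 796, 3)
```

View pics/m8.png

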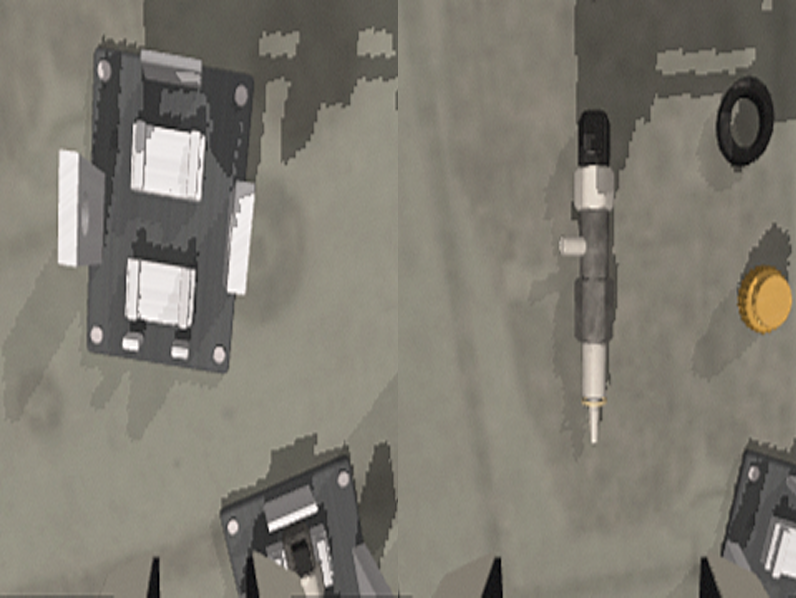

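Run:
```python
from h import *
pA=cam_at([0.440166,0.250604,0.204818],[-3.141502,.000553,1.462757])
pL=cam_at([0.579855,0.040662,0.204208],[-3.140727,.000551,1.353747])
cA=lambda u,v,z: ray(pA,200+(u-398)/1.66,v/2.39,z); c=lambda u,v,z: ray(pL,200+u/1.66,v/2.39,z)
def rep(n,a,b): d=b-a; print(n,((a+b)/2).round(4),np.linalg.norm(d).round(4),np.degrees(np.arctan2(d[1],d[0])).round(2))
a,b=cA(594,110,.012),cA(594.5,442,.01); rep('A',a,b); print(a+(b-a)*56/154, cA(594,244,.012))
rep('cheeks',c(68,208,.08),c(241,238,.08))
rep('up kerb',c(134,157,.03),c(202,165,.03)); rep('low kerb',c(129,287,.03),c(192,294,.03))
rep('base1',c(97,45,.01),c(222,374,.01)); rep('base2',c(88,350,.01),c(254,75,.01)); rep('topedge',c(97,45,.01),c(254,75,.01)); rep('botedge',c(88,350,.01),c(222,374,.01)); rep('right edge',c(222,374,.01),c(254,75,.01))
```

```text
A [0.4428 0.3164 0.011 ] 0.1554 -96.28
[0.4451184  0.33749218 0.01127273] [0.44491777 0.33683555 0.012     ]
cheeks [0.5747 0.1369 0.08  ] 0.0941 -18.92
up kerb [0.5845 0.1627 0.03  ] 0.0426 -16.74
low kerb [0.5668 0.1109 0.03  ] 0.0417 -16.71
base1 [0.5747 0.1407 0.01  ] 0.1667 -73.28
base2 [0.5763 0.1405 0.01  ] 0.1679 34.06
topedge [0.5983 0.204  0.01  ] 0.1006 -19.14
botedge [0.5527 0.0772 0.01  ] 0.0976 -19.52
right edge [0.6222 0.1242 0.01  ] 0.1351 69.59
```

Injector A's middle is at (0.445, 0.337) with its axis at −96.3°. The left cradle is at (0.575, 0.137), yaw −19.3°.

Emit:
jog_arm(deltas=[0.049, 0.3, -0.1, 0, 0, 0, 0.049, 0.6, -0.3, 0, 0, 0, 0.049, 0.866, -0.6, 0, 0, 0, 0.049, 0.866, -0.9, 0, 0, 0, 0.049, 0.866, -1.0, 0, 0, 0])

```text
time: 15.65
tool_pos: [0.4426, 0.3378, 0.1009]
tool_rot: [-3.136, 0.004, 1.466]
contact_force: [-0.2, 0.2, -1.2]
opening: 0.0736
```

Emit:
jog_arm(deltas=[0, 0, -0.2, 0, 0, 0, 0, 0, -0.4, 0, 0, 0, 0, 0, -0.6, 0, 0, 0, 0, 0, -0.6, 0, 0, 0, 0, 0, -0.6, 0, 0, 0])

```text
time: 16.07
tool_pos: [0.4448, 0.3375, 0.0451]
tool_rot: [-3.141, 0.001, 1.463]
contact_force: [0.4, 0.9, -0.3]
opening: 0.0733
```

Emit:
jog_arm(deltas=[0, 0, 0, 0, 0, 0, 0, 0, 0, 0, 0, 0])

```text
time: 16.23
tool_pos: [0.4458, 0.3386, 0.0467]
tool_rot: [3.139, -0.002, 1.464]
contact_force: [0.4, 0.2, 0.4]
opening: 0.0733
```

Run:
```python
from h import *
o=robot.observe(); print(o['tool_pos'],o['tool_rot'])
snap('wrist','w9.png',(200,200,440,400),2.5)
```

```text
[0.44577068 0.33864959 0.04671835] [ 3.13911991e+00 -1.63273803e-03  1.46360565e+00]
```

Emit:
jog_arm(deltas=[0, 0, -0.1, 0, 0, 0, 0, 0, -0.2, 0, 0, 0, 0, 0, -0.33, 0, 0, 0, 0, 0, -0.33, 0, 0, 0])

```text
time: 16.62
tool_pos: [0.4448, 0.3386, 0.0115]
tool_rot: [3.141, -0.0, 1.464]
contact_force: [0.0, 0.4, 1.0]
opening: 0.0737
```

Emit:
jog_arm(deltas=[0, 0, 0, 0, 0, 0, 0, 0, 0, 0, 0, 0, 0, 0, 0, 0, 0, 0, 0, 0, 0, 0, 0, 0, 0, 0, 0, 0, 0, 0], claw=0, newtons=30)

```text
time: 17.03
tool_pos: [0.4445, 0.3384, 0.0116]
tool_rot: [-3.141, 0.0, 1.464]
contact_force: [0.4, -0.1, -0.5]
opening: 0.0447
```

Emit:
jog_arm(deltas=[0, 0, 0, 0, 0, 0, 0, 0, 0, 0, 0, 0, 0, 0, 0, 0, 0, 0, 0, 0, 0, 0, 0, 0, 0, 0, 0, 0, 0, 0])

```text
time: 17.45
tool_pos: [0.4448, 0.3385, 0.012]
tool_rot: [3.141, -0.0, 1.464]
contact_force: [0.7, 0.0, 0.1]
opening: 0.0196
```

Emit:
jog_arm(deltas=[0, 0, 0.1, 0, 0, 0, 0, 0, 0.4, 0, 0, 0, 0, 0, 0.8, 0, 0, 0, 0, 0, 1.0, 0, 0, 0, 0, 0, 1.0, 0, 0, 0])

```text
time: 17.87
tool_pos: [0.447, 0.3399, 0.1172]
tool_rot: [3.134, -0.005, 1.464]
contact_force: [1.3, 0.5, -3.8]
opening: 0.0198
```

Emit:
jog_arm(deltas=[0.1, -0.2, 0.1, 0, 0, -0.03, 0.3, -0.5, 0.2, 0, 0, -0.08, 0.5, -0.8, 0.3, 0, 0, -0.13, 0.65, -1.0, 0.3, 0, 0, -0.1464, 0.65, -1.0, 0.3, 0, 0, -0.1464])

```text
time: 18.28
tool_pos: [0.5121, 0.2345, 0.1414]
tool_rot: [3.14, 0.001, 1.229]
contact_force: [-0.1, 1.2, -4.0]
opening: 0.0199
```

Emit:
jog_arm(deltas=[0.2, -0.3, 0, 0, 0, 0, 0.4, -0.6, 0, 0, 0, 0, 0.6, -0.9, 0, 0, 0, 0, 0.656, -1.0, 0, 0, 0, 0, 0.656, -1.0, 0, 0, 0, 0])

```text
time: 18.7
tool_pos: [0.5758, 0.1357, 0.1403]
tool_rot: [-3.14, 0.002, 1.23]
contact_force: [-0.3, 1.0, -4.4]
opening: 0.0194
```

Emit:
jog_arm(deltas=[0, 0, -0.2, 0, 0, 0, 0, 0, -0.5, 0, 0, 0, 0, 0, -0.8, 0, 0, 0, 0, 0, -0.88, 0, 0, 0, 0, 0, -0.88, 0, 0, 0])

```text
time: 19.12
tool_pos: [0.5722, 0.1392, 0.0508]
tool_rot: [-3.134, 0.003, 1.235]
contact_force: [0.9, 0.6, -3.4]
opening: 0.0196
```

Emit:
jog_arm(deltas=[0, 0, 0, 0, 0, 0, 0, 0, 0, 0, 0, 0, 0, 0, 0, 0, 0, 0, 0, 0, 0, 0, 0, 0])

```text
time: 19.45
tool_pos: [0.5761, 0.1387, 0.0556]
tool_rot: [3.139, -0.001, 1.234]
contact_force: [-0.5, 0.5, -2.5]
opening: 0.0194
```

Emit:
jog_arm(deltas=[0, 0, -0.05, 0, 0, 0, 0, 0, -0.1, 0, 0, 0, 0, 0, -0.1, 0, 0, 0, 0, 0, -0.1, 0, 0, 0])

```text
time: 19.78
tool_pos: [0.5749, 0.1383, 0.0434]
tool_rot: [-3.141, 0.001, 1.234]
contact_force: [0.5, -0.4, -4.3]
opening: 0.02
```

Emit:
jog_arm(deltas=[0, 0, -0.03, 0, 0, 0, 0, 0, -0.06, 0, 0, 0, 0, 0, -0.09, 0, 0, 0, 0, 0, -0.095, 0, 0, 0, 0, 0, -0.095, 0, 0, 0])

```text
time: 20.2
tool_pos: [0.5752, 0.1384, 0.0342]
tool_rot: [-3.141, 0.0, 1.234]
contact_force: [-0.7, -1.1, -3.5]
opening: 0.0193
```

Emit:
jog_arm(deltas=[0, 0, 0, 0, 0, 0, 0, 0, 0, 0, 0, 0])

```text
time: 20.37
tool_pos: [0.5753, 0.1385, 0.0344]
tool_rot: [3.142, 0.0, 1.234]
contact_force: [-0.5, -0.5, -3.4]
opening: 0.019
```

Emit:
jog_arm(deltas=[0, 0, 0, 0, 0, 0, 0, 0, 0, 0, 0, 0, 0, 0, 0, 0, 0, 0, 0, 0, 0, 0, 0, 0], claw=0.35)

```text
time: 20.7
tool_pos: [0.5756, 0.1385, 0.0349]
tool_rot: [3.141, -0.0, 1.234]
contact_force: [-0.5, 0.2, 0.1]
opening: 0.0318
```

Emit:
jog_arm(deltas=[0, 0, 0.2, 0, 0, 0, 0, 0, 0.4, 0, 0, 0, 0, 0, 0.7, 0, 0, 0, 0, 0, 1.0, 0, 0, 0, 0, 0, 1.0, 0, 0, 0])

```text
time: 21.12
tool_pos: [0.5786, 0.1389, 0.1409]
tool_rot: [3.131, -0.005, 1.234]
contact_force: [1.0, 1.0, 1.8]
opening: 0.0322
```

Run:
```python
from h import *
o=robot.observe(); print(o['tool_pos'],o['opening'])
p=cam_at([0.5044582,-0.40488676,0.24907789],[3.14,.003,.949])
A=cv2.imread('pics/raw_w3.png')
for u,v in((174,142),(186,197)): 
    X=ray(p,u,v,.045); h=X[:2]-[.487,-.393]; a=-.621; print(X,[h@[np.cos(a),np.sin(a)],h@[-np.sin(a),np.cos(a)]])
snap('wrist','w10.png')
cv2.imwrite('pics/m10.png',cv2.resize(A[90:270,100:420],(800,450),interpolation=cv2.INTER_CUBIC))
```

```text
[0.57861034 0.13888866 0.14092433] 0.032242858266018165
[ 0.38028897 -0.26740269  0.045     ] [np.float64(-0.1598664029326405), np.float64(0.040058239485213545)]
[ 0.34243995 -0.32748278  0.045     ] [np.float64(-0.15569137198998478), np.float64(-0.030827120898775054)]
```

View pics/m10.png

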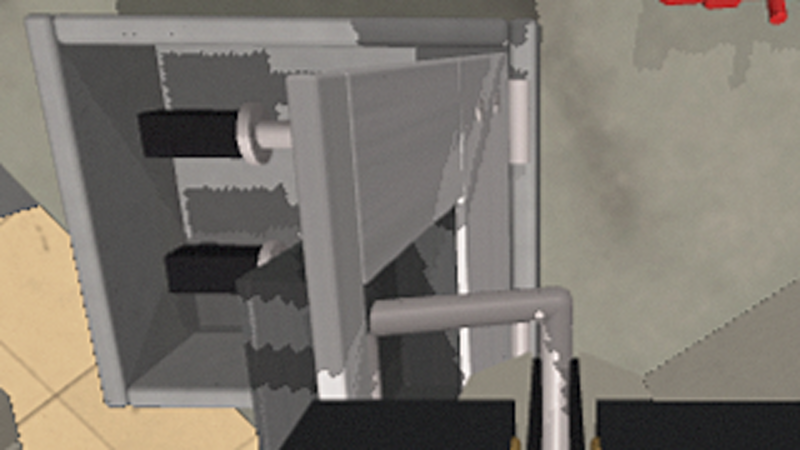

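Emit:
jog_arm(deltas=[-0.1, -0.2, 0.2, 0, 0, -0.06, -0.3, -0.4, 0.4, 0, 0, -0.13, -0.5, -0.7, 0.6, 0, 0, -0.2, -0.65, -1.0, 0.8, 0, 0, -0.27, -0.65, -1.0, 0.8, 0, 0, -0.3], claw=0.37)

```text
time: 21.58
tool_pos: [0.5093, 0.0347, 0.2173]
tool_rot: [3.138, -0.001, 0.755]
contact_force: [1.3, -0.4, 1.0]
opening: 0.0341
```

Emit:
jog_arm(deltas=[-0.1, -0.2, 0, 0, 0, -0.06, -0.3, -0.4, 0, 0, 0, -0.13, -0.5, -0.7, 0, 0, 0, -0.2, -0.65, -1.0, 0, 0, 0, -0.27, -0.65, -1.0, 0, 0, 0, -0.3])

```text
time: 22.0
tool_pos: [0.4426, -0.0651, 0.2136]
tool_rot: [3.141, 0.003, 0.283]
contact_force: [1.0, 0.0, -0.3]
opening: 0.0339
```

Emit:
jog_arm(deltas=[-0.1, -0.2, 0, 0, 0, -0.06, -0.3, -0.4, 0, 0, 0, -0.13, -0.5, -0.7, 0, 0, 0, -0.2, -0.65, -1.0, 0, 0, 0, -0.27, -0.65, -1.0, 0, 0, 0, -0.3])

```text
time: 22.42
tool_pos: [0.3779, -0.1652, 0.2138]
tool_rot: [3.14, 0.002, -0.189]
contact_force: [0.0, 0.1, 0.2]
opening: 0.0342
```

Emit:
jog_arm(deltas=[-0.1, -0.2, 0, 0, 0, -0.06, -0.3, -0.4, 0, 0, 0, -0.13, -0.5, -0.7, 0, 0, 0, -0.2, -0.65, -1.0, 0, 0, 0, -0.27, -0.65, -1.0, 0, 0, 0, -0.281])

```text
time: 22.83
tool_pos: [0.3131, -0.2655, 0.2139]
tool_rot: [3.14, -0.0, -0.631]
contact_force: [0.9, -0.0, 1.0]
opening: 0.0339
```

Emit:
jog_arm(deltas=[0, 0, 0, 0, 0, 0, 0, 0, 0, 0, 0, 0, 0, 0, 0, 0, 0, 0])

```text
time: 23.08
tool_pos: [0.3155, -0.2605, 0.214]
tool_rot: [-3.141, 0.001, -0.619]
contact_force: [0.1, 0.1, -0.1]
opening: 0.0337
```

Run:
```python
from h import *
o=robot.observe(); print(o['tool_pos'],o['tool_rot'],o['opening'],o['time'])
snap('wrist','w11.png')
A=cv2.imread('pics/raw_w11.png'); g=cv2.cvtColor(A,cv2.COLOR_BGR2GRAY)
n,l,s,c=cv2.connectedComponentsWithStats((g<35).astype(np.uint8))
for i in range(1,n):
    if s[i][4]>300: print(s[i],c[i])
```

```text
[ 0.31550439 -0.26053398  0.21403516] [-3.14110663e+00  1.01211070e-03 -6.18808413e-01] 0.03372268257415978 23.0833
[442  97  72  52 826] [483.74818402 127.24576271]
[285 106  20  46 794] [294.01259446 128.8186398 ]
[349 106  22  46 303] [355.69636964 130.91089109]
[281 234  14  42 342] [289.09064327 258.51461988]
[350 234  14  42 340] [354.75       258.69705882]
[    0   251   640   149 30114] [274.73118815 341.34070532]
[ 373  250  161   78 3491] [426.23832713 277.52907476]
```

Run:
```python
from h import *
p=cam_at([0.31550439,-0.26053398,0.21403516],[-3.14110663,.00101,-.618808])
P=[ray(p,u,128.5,.045) for u in(294.7,359.5)]; a=-.6213
for X in P:
    h=X[:2]-[.487,-.393]; print(X,h@[np.cos(a),np.sin(a)],h@[-np.sin(a),np.cos(a)])
d=P[0]-P[1]; print(np.linalg.norm(d),np.degrees(np.arctan2(d[1],d[0]))-90)
A=cv2.imread('pics/raw_w11.png'); g=cv2.cvtColor(A,cv2.COLOR_BGR2GRAY)
for v in(112,128,146): print(v,[int(x) for x in g[v,275:385]])
```

```text
[ 0.38070042 -0.2703309   0.045     ] -0.15783935747026917 0.03786878161480951
[ 0.33985635 -0.32770971  0.045     ] -0.15765080608933452 -0.032562250306498154
0.07043128430692934 -35.44448126799221
112 [83, 85, 86, 87, 85, 88, 83, 88, 79, 37, 28, 31, 31, 33, 33, 30, 34, 33, 28, 36, 35, 32, 31, 31, 31, 34, 40, 38, 29, 8, 98, 139, 143, 141, 139, 140, 139, 141, 141, 143, 140, 141, 141, 141, 141, 138, 141, 141, 141, 149, 108, 81, 84, 85, 84, 84, 82, 85, 87, 87, 87, 89, 85, 87, 87, 84, 86, 83, 89, 98, 98, 98, 100, 109, 68, 20, 15, 31, 36, 36, 38, 36, 37, 34, 39, 37, 40, 35, 37, 38, 41, 38, 39, 42, 38, 29, 57, 85, 85, 85, 83, 85, 83, 85, 87, 89, 87, 87, 87, 87]
128 [83, 85, 83, 86, 87, 84, 82, 84, 90, 56, 22, 26, 32, 27, 33, 32, 29, 33, 32, 33, 31, 36, 32, 31, 34, 35, 33, 34, 32, 14, 98, 143, 144, 141, 141, 141, 142, 142, 142, 143, 143, 139, 143, 140, 141, 141, 139, 142, 145, 135, 97, 82, 83, 86, 88, 89, 86, 85, 87, 82, 86, 86, 87, 86, 85, 88, 88, 85, 86, 84, 95, 99, 107, 75, 30, 18, 26, 39, 31, 35, 34, 37, 35, 34, 37, 38, 38, 36, 38, 37, 34, 38, 37, 36, 29, 58, 82, 88, 84, 89, 86, 84, 83, 85, 84, 83, 85, 85, 85, 83]
146 [83, 83, 82, 83, 83, 82, 85, 86, 88, 77, 43, 22, 27, 31, 32, 30, 32, 29, 31, 28, 31, 33, 31, 35, 31, 33, 32, 32, 32, 18, 64, 138, 146, 144, 142, 143, 143, 144, 142, 143, 145, 142, 140, 142, 139, 142, 143, 143, 147, 120, 87, 83, 87, 84, 84, 84, 84, 84, 85, 84, 87, 86, 85, 85, 85, 82, 84, 86, 83, 94, 100, 101, 94, 49, 4, 25, 28, 35, 35, 36, 38, 30, 37, 35, 34, 34, 36, 35, 35, 38, 37, 27, 35, 27, 71, 84, 85, 83, 84, 84, 84, 84, 82, 85, 86, 81, 86, 84, 84, 84]
```

Emit:
jog_arm(deltas=[0.3, -0.05, 0, 0, 0, 0, 0.652, -0.098, 0, 0, 0, 0, 0.652, -0.098, -0.2, 0, 0, 0, 0.652, -0.098, -0.5, 0, 0, 0, 0.652, -0.098, -0.8, 0, 0, 0])

```text
time: 23.55
tool_pos: [0.382, -0.2705, 0.1339]
tool_rot: [3.141, -0.002, -0.617]
contact_force: [0.0, 0.4, -0.2]
opening: 0.0339
```

Emit:
jog_arm(deltas=[0, 0, -0.15, 0, 0, 0, 0, 0, -0.3, 0, 0, 0, 0, 0, -0.4, 0, 0, 0, 0, 0, -0.4, 0, 0, 0, 0, 0, -0.4, 0, 0, 0])

```text
time: 23.97
tool_pos: [0.3808, -0.2704, 0.0942]
tool_rot: [-3.141, 0.001, -0.619]
contact_force: [0.4, -0.6, 0.4]
opening: 0.0338
```

Emit:
jog_arm(deltas=[0, 0, 0, 0, 0, 0, 0, 0, 0, 0, 0, 0, 0, 0, 0, 0, 0, 0])

```text
time: 24.22
tool_pos: [0.3809, -0.2715, 0.0952]
tool_rot: [3.141, -0.002, -0.621]
contact_force: [1.1, -0.3, -0.9]
opening: 0.0342
```

Position is right; down 0.056 and grip.

Emit:
jog_arm(deltas=[0, 0, -0.15, 0, 0, 0, 0, 0, -0.3, 0, 0, 0, 0, 0, -0.45, 0, 0, 0, 0, 0, -0.56, 0, 0, 0, 0, 0, -0.56, 0, 0, 0])

```text
time: 24.63
tool_pos: [0.3797, -0.2707, 0.0372]
tool_rot: [-3.141, 0.003, -0.621]
contact_force: [0.1, 1.1, 0.3]
opening: 0.034
```

Emit:
jog_arm(deltas=[0, 0, 0, 0, 0, 0, 0, 0, 0, 0, 0, 0, 0, 0, 0, 0, 0, 0, 0, 0, 0, 0, 0, 0, 0, 0, 0, 0, 0, 0], claw=0, newtons=40)

```text
time: 25.05
tool_pos: [0.381, -0.2718, 0.0393]
tool_rot: [3.141, -0.002, -0.621]
contact_force: [-0.1, 1.0, 4.6]
opening: 0.0218
```

Emit:
jog_arm(deltas=[0, 0, 0, 0, 0, 0, 0, 0, 0, 0, 0, 0])

```text
time: 25.22
tool_pos: [0.381, -0.2718, 0.0393]
tool_rot: [3.141, -0.002, -0.621]
contact_force: [-0.3, 1.7, 6.2]
opening: 0.0218
```

Emit:
jog_arm(deltas=[-0.02, 0.015, 0.15, 0, 0, 0, -0.041, 0.029, 0.35, 0, 0, 0, -0.041, 0.029, 0.55, 0, 0, 0, -0.065, 0.047, 0.7, 0, 0, 0, -0.1, 0.07, 0.75, 0, 0, 0])

```text
time: 25.63
tool_pos: [0.3713, -0.2652, 0.1155]
tool_rot: [3.141, -0.004, -0.621]
contact_force: [0.7, -0.3, -1.3]
opening: 0.0219
```

Emit:
jog_arm(deltas=[-0.15, 0.11, 0.1, 0, 0, 0, -0.3, 0.25, 0.25, 0, 0, 0, -0.4, 0.5, 0.5, 0, 0, 0, -0.4, 0.8, 0.6, 0, 0, 0, -0.4, 1.0, 0.6, 0, 0, 0.02])

```text
time: 26.05
tool_pos: [0.3299, -0.1629, 0.1747]
tool_rot: [-3.141, -0.002, -0.591]
contact_force: [0.3, 0.1, -0.6]
opening: 0.0217
```

Emit:
jog_arm(deltas=[0.1, 0.3, 0, 0, 0, 0.05, 0.1, 0.6, 0, 0, 0, 0.1, 0.15, 0.9, 0, 0, 0, 0.16, 0.15, 1.0, 0, 0, 0, 0.161, 0.15, 1.0, 0, 0, 0, 0.161])

```text
time: 26.47
tool_pos: [0.3445, -0.0621, 0.1728]
tool_rot: [-3.141, 0.002, -0.333]
contact_force: [-0.9, -0.7, -0.9]
opening: 0.0218
```

Emit:
jog_arm(deltas=[0.1, 0.4, 0, 0, 0, 0, 0.1, 0.8, 0, 0, 0, 0, 0.1, 1.0, 0, 0, 0, 0, 0.1, 1.0, 0, 0, 0, 0])

```text
time: 26.8
tool_pos: [0.3548, 0.0376, 0.1729]
tool_rot: [-3.141, 0.001, -0.335]
contact_force: [-0.2, -0.3, -1.9]
opening: 0.0217
```

Emit:
jog_arm(deltas=[0, 0.4, 0, 0, 0, 0, 0, 0.8, 0, 0, 0, 0, 0, 1.0, 0, 0, 0, 0, 0, 1.0, 0, 0, 0, 0, 0, 1.0, 0, 0, 0, 0])

```text
time: 27.22
tool_pos: [0.3555, 0.1353, 0.173]
tool_rot: [3.141, 0.001, -0.335]
contact_force: [-0.2, -0.7, -1.4]
opening: 0.022
```

Run:
```python
from h import *
o=robot.observe(); print(o['tool_pos'],o['tool_rot'],o['opening'],o['time'],o['qpos'])
```

```text
[0.35546736 0.13530055 0.17299335] [ 3.14055624e+00  5.07615027e-04 -3.35094707e-01] 0.022018986332757954 27.2167 [ 1.62000702e-01  1.53990104e-01  1.98356171e+00 -7.92404143e-04
  1.00498140e+00  2.06831660e+00]
```

Emit:
jog_arm(deltas=[0.06, 0.4, -0.1, 0, 0, 0, 0.06, 0.764, -0.3, 0, 0, 0, 0.06, 0.764, -0.6, 0, 0, 0, 0.06, 0.764, -0.9, 0, 0, 0, 0.06, 0.764, -0.9, 0, 0, 0])

```text
time: 27.63
tool_pos: [0.3587, 0.2097, 0.0792]
tool_rot: [3.135, 0.007, -0.337]
contact_force: [-2.0, -1.1, -2.0]
opening: 0.0215
```

Emit:
jog_arm(deltas=[0, 0, -0.1, 0, 0, 0, 0, 0, -0.157, 0, 0, 0, 0, 0, -0.157, 0, 0, 0, 0, 0, -0.157, 0, 0, 0, 0, 0, -0.157, 0, 0, 0])

```text
time: 28.05
tool_pos: [0.3622, 0.2118, 0.0687]
tool_rot: [-3.141, -0.001, -0.338]
contact_force: [0.1, -0.3, -1.3]
opening: 0.0221
```

Emit:
jog_arm(deltas=[0, 0, 0, 0, 0, 0, 0, 0, 0, 0, 0, 0, 0, 0, 0, 0, 0, 0])

```text
time: 28.3
tool_pos: [0.3617, 0.2121, 0.0682]
tool_rot: [-3.141, -0.001, -0.337]
contact_force: [-0.3, -0.2, -1.2]
opening: 0.0218
```

Run:
```python
from h import *
o=robot.observe(); print(o['tool_pos'],o['tool_rot'],o['opening'],o['time'])
snap('wrist','w12.png',(200,0,440,260),2.3)
snap('scene','s12.png',(200,180,360,280),1)
a=cv2.imread('pics/w12.png'); b=cv2.resize(cv2.imread('pics/raw_s12.png')[190:275,235:335],None,fx=2.4,fy=2.4,interpolation=cv2.INTER_CUBIC)
b=cv2.copyMakeBorder(b,0,a.shape[0]-b.shape[0],0,0,cv2.BORDER_CONSTANT); m=np.hstack([a,b]);print(m.shape); cv2.imwrite('pics/m12.png',m)
```

```text
[0.36169349 0.21211151 0.06818718] [-3.14113914e+00 -6.69014885e-04 -3.36683776e-01] 0.021785177571363352 28.3
(598, 792, 3)
```

View pics/m12.png

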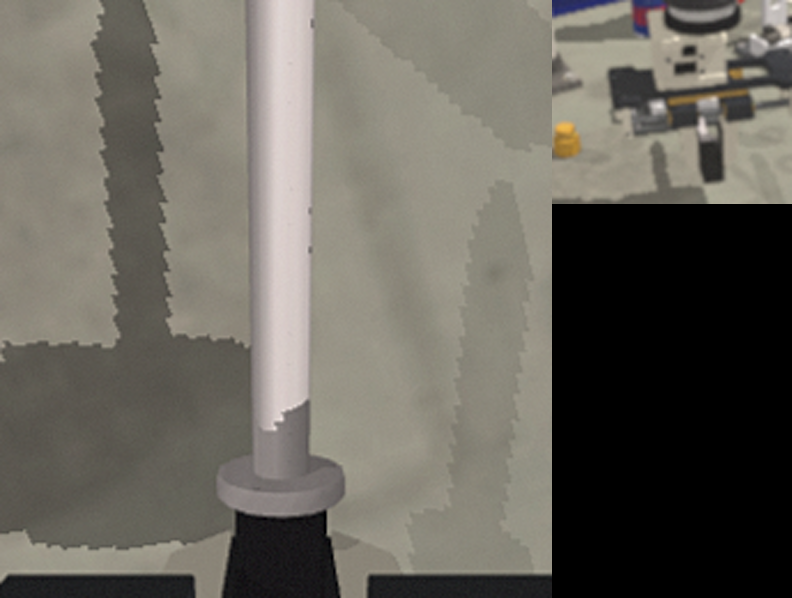

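The pin is in line with the tool axis: the shaft is centred at crop u≈280, which is the optical column. I'll check its pitch numerically from the shaft's width, then go in.

Run:
```python
from h import *
A=cv2.imread('pics/raw_w12.png'); g=cv2.cvtColor(A,cv2.COLOR_BGR2GRAY).astype(float)
p=cam_at([0,0,0],[np.pi,0,0]); fx,cx,cy=p['fx'],p['cx'],p['cy']
for v0 in(3,30,60,90,120,150,170):
    r=g[v0-2:v0+3,290:352].mean(0); d=np.diff(r)
    i=np.argmax(d[:32]); j=32+np.argmin(d[32:])
    s=lambda k,sg:(np.sum(np.arange(k-2,k+3)*np.clip(sg*d[k-2:k+3],0,None))/np.sum(np.clip(sg*d[k-2:k+3],0,None)))+.5
    a,b=290+s(i,1),290+s(j,-1); w=b-a
    y=(v0-cy)/fx; D=fx*.014/w; 
    # distance along view ray perpendicular; convert to tool coordinates
    x=.0825+D*(-.306-.952*y); z=D*(.952-.306*y)-.1468
    print(v0,a.round(2),b.round(2),w.round(2),'tool x %.4f  pin below TCP %.4f'%(x,z), 'mid col',((a+b)/2-cx).round(2))
```

```text
3 311.51 335.63 24.13 tool x 0.1393  pin below TCP 0.0440 mid col 1.75
30 309.26 335.4 26.15 tool x 0.1211  pin below TCP 0.0249 mid col 0.51
60 311.37 334.73 23.36 tool x 0.1086  pin below TCP 0.0399 mid col 1.23
90 310.09 333.56 23.47 tool x 0.0915  pin below TCP 0.0335 mid col 0.01
120 310.27 334.05 23.78 tool x 0.0745  pin below TCP 0.0258 mid col 0.34
150 305.54 333.54 28.0 tool x 0.0615  pin below TCP -0.0048 mid col -2.28
170 309.56 333.31 23.75 tool x 0.0465  pin below TCP 0.0170 mid col -0.39
```

Emit:
jog_arm(deltas=[0.06, -0.02, -0.007, 0, 0, 0, 0.14, -0.05, -0.007, 0, 0, 0, 0.236, -0.083, -0.007, 0, 0, 0, 0.236, -0.083, -0.007, 0, 0, 0])

```text
time: 28.73
tool_pos: [0.3878, 0.2034, 0.0672]
tool_rot: [-3.14, -0.002, -0.338]
contact_force: [0.4, 0.6, -2.3]
opening: 0.0216
```

Emit:
jog_arm(deltas=[0.06, -0.021, 0, 0, 0, 0, 0.12, -0.042, 0, 0, 0, 0, 0.18, -0.063, 0, 0, 0, 0, 0.19, -0.066, 0, 0, 0, 0, 0.19, -0.066, 0, 0, 0, 0])

```text
time: 29.15
tool_pos: [0.4045, 0.197, 0.067]
tool_rot: [3.142, -0.0, -0.337]
contact_force: [-0.7, -0.4, -0.7]
opening: 0.022
```

Emit:
jog_arm(deltas=[0.1, -0.035, 0, 0, 0, 0, 0.22, -0.077, 0, 0, 0, 0, 0.34, -0.119, 0, 0, 0, 0, 0.47, -0.165, 0, 0, 0, 0, 0.47, -0.165, 0, 0, 0, 0])

```text
time: 29.57
tool_pos: [0.4546, 0.1799, 0.0673]
tool_rot: [-3.14, -0.003, -0.338]
contact_force: [-0.1, 0.3, -0.9]
opening: 0.0214
```

Emit:
jog_arm(deltas=[0.05, -0.018, 0, 0, 0, 0, 0.1, -0.035, 0, 0, 0, 0, 0.15, -0.053, 0, 0, 0, 0, 0.2, -0.07, 0, 0, 0, 0, 0.2, -0.07, 0, 0, 0, 0])

```text
time: 29.98
tool_pos: [0.4722, 0.1734, 0.0672]
tool_rot: [-3.141, -0.001, -0.337]
contact_force: [0.2, 0.1, -1.6]
opening: 0.0215
```

Emit:
jog_arm(deltas=[0.04, -0.014, 0, 0, 0, 0, 0.08, -0.028, 0, 0, 0, 0, 0.12, -0.042, 0, 0, 0, 0, 0.16, -0.056, 0, 0, 0, 0, 0.16, -0.056, 0, 0, 0, 0])

```text
time: 30.4
tool_pos: [0.4881, 0.1678, 0.0671]
tool_rot: [-3.141, -0.001, -0.337]
contact_force: [0.8, -0.1, -0.7]
opening: 0.0217
```

Emit:
jog_arm(deltas=[0.03, -0.01, 0, 0, 0, 0, 0.06, -0.02, 0, 0, 0, 0, 0.085, -0.03, 0, 0, 0, 0, 0.085, -0.03, 0, 0, 0, 0])

```text
time: 30.73
tool_pos: [0.4962, 0.1649, 0.0671]
tool_rot: [-3.141, -0.0, -0.337]
contact_force: [0.1, 0.4, -0.9]
opening: 0.0216
```

Emit:
jog_arm(deltas=[0.01, -0.003, 0, 0, 0, 0, 0.02, -0.007, 0, 0, 0, 0, 0.02, -0.007, 0, 0, 0, 0])

```text
time: 30.98
tool_pos: [0.4969, 0.1645, 0.0669]
tool_rot: [3.141, 0.001, -0.337]
contact_force: [-3.6, 1.1, -0.8]
opening: 0.0218
```

Emit:
jog_arm(deltas=[0.01, -0.003, 0, 0, 0, 0, 0.02, -0.007, 0, 0, 0, 0, 0.02, -0.007, 0, 0, 0, 0])

```text
time: 31.23
tool_pos: [0.497, 0.1644, 0.0668]
tool_rot: [3.14, 0.005, -0.336]
contact_force: [-10.0, 4.1, 5.0]
opening: 0.0214
```

Emit:
jog_arm(deltas=[-0.03, 0.01, 0, 0, 0, 0, -0.03, 0.01, 0, 0, 0, 0])

```text
time: 31.4
tool_pos: [0.4964, 0.1648, 0.0671]
tool_rot: [3.141, -0.0, -0.336]
contact_force: [0.6, 0.8, -1.4]
opening: 0.0219
```

Emit:
jog_arm(deltas=[0, 0, 0, 0, 0, 0, 0, 0, 0, 0, 0, 0, 0, 0, 0, 0, 0, 0, 0, 0, 0, 0, 0, 0], claw=0.37)

```text
time: 31.73
tool_pos: [0.497, 0.1645, 0.0672]
tool_rot: [-3.141, -0.001, -0.337]
contact_force: [-0.6, 0.1, -0.3]
opening: 0.0338
```

Emit:
jog_arm(deltas=[0, 0, 0.1, 0, 0, 0, 0, 0, 0.4, 0, 0, 0, 0, 0, 0.8, 0, 0, 0, 0, 0, 1.0, 0, 0, 0, 0, 0, 1.0, 0, 0, 0])

```text
time: 32.15
tool_pos: [0.4994, 0.1652, 0.1728]
tool_rot: [-3.137, -0.009, -0.337]
contact_force: [-0.1, 0.4, 0.1]
opening: 0.034
```

Emit:
jog_arm(deltas=[-0.1, -0.3, 0.2, 0, 0, 0, -0.2, -0.6, 0.4, 0, 0, -0.06, -0.4, -0.9, 0.4, 0, 0, -0.12, -0.5, -1.0, 0.4, 0, 0, -0.183, -0.5, -1.0, 0.4, 0, 0, -0.183])

```text
time: 32.57
tool_pos: [0.4447, 0.0628, 0.2073]
tool_rot: [3.14, 0.0, -0.631]
contact_force: [1.0, -0.1, -0.3]
opening: 0.0339
```

Emit:
jog_arm(deltas=[-0.1, -0.4, 0, 0, 0, 0, -0.3, -0.8, 0, 0, 0, 0, -0.5, -1.0, 0, 0, 0, 0, -0.5, -1.0, 0, 0, 0, 0])

```text
time: 32.9
tool_pos: [0.3942, -0.0376, 0.2067]
tool_rot: [3.14, 0.002, -0.625]
contact_force: [0.1, 0.6, 0.4]
opening: 0.0339
```

Emit:
jog_arm(deltas=[-0.1, -0.4, 0, 0, 0, 0, -0.3, -0.8, 0, 0, 0, 0, -0.5, -1.0, 0, 0, 0, 0, -0.5, -1.0, 0, 0, 0, 0])

```text
time: 33.23
tool_pos: [0.3449, -0.138, 0.2069]
tool_rot: [3.14, 0.001, -0.626]
contact_force: [0.8, 0.3, 0.4]
opening: 0.0339
```

Emit:
jog_arm(deltas=[-0.2, -0.4, 0, 0, 0, 0, -0.2, -0.8, 0, 0, 0, 0, -0.2, -1.0, 0, 0, 0, 0, -0.2, -1.0, 0, 0, 0, 0, -0.2, -1.0, 0, 0, 0, 0])

```text
time: 33.65
tool_pos: [0.3272, -0.2355, 0.2067]
tool_rot: [-3.141, 0.001, -0.624]
contact_force: [-0.0, 0.8, 0.3]
opening: 0.0337
```

Run:
```python
from h import *
o=robot.observe(); print(o['tool_pos'],o['tool_rot'],o['opening'],o['time'])
snap('wrist','w13.png')
A=cv2.imread('pics/raw_w13.png'); g=cv2.cvtColor(A,cv2.COLOR_BGR2GRAY)
n,l,s,c=cv2.connectedComponentsWithStats((g<42).astype(np.uint8))
p=cam_at(o['tool_pos'],o['tool_rot'])
for i in range(1,n):
    if s[i][4]>200 and s[i][1]<240: print(s[i],c[i],ray(p,s[i][0]+s[i][2]/2-.5,s[i][1]+s[i][3]/2-.5,.045))
```

```text
[ 0.32722654 -0.23554471  0.20670221] [-3.14091838e+00  7.15818226e-04 -6.24458094e-01] 0.033692837545750934 33.65
[292  11  57   8 294] [320.15306122  14.81632653] [ 0.46210923 -0.33013265  0.045     ]
[456  97  75  50 995] [499.19095477 125.05929648] [ 0.27616693 -0.42034699  0.045     ]
[373 100  25  48 991] [384.31886983 123.68314834] [ 0.34082589 -0.32710437  0.045     ]
[280 234  15  44 360] [289.01111111 259.29722222] [ 0.27736375 -0.14657967  0.045     ]
[350 234  15  43 355] [354.74366197 258.84225352] [ 0.22786081 -0.21667248  0.045     ]
```

Emit:
jog_arm(deltas=[0.06, -0.4, 0, 0, 0, 0.002, 0.12, -0.8, 0, 0, 0, 0.002, 0.128, -0.92, -0.2, 0, 0, 0.002, 0.128, -0.92, -0.5, 0, 0, 0.002, 0.128, -0.92, -0.8, 0, 0, 0.002])

```text
time: 34.12
tool_pos: [0.3406, -0.3271, 0.1264]
tool_rot: [3.141, -0.002, -0.62]
contact_force: [-0.3, -0.3, -0.2]
opening: 0.0341
```

Emit:
jog_arm(deltas=[0, 0, -0.15, 0, 0, 0, 0, 0, -0.3, 0, 0, 0, 0, 0, -0.3, 0, 0, 0, 0, 0, -0.3, 0, 0, 0, 0, 0, -0.3, 0, 0, 0])

```text
time: 34.53
tool_pos: [0.3403, -0.327, 0.0979]
tool_rot: [3.141, -0.001, -0.62]
contact_force: [-0.2, -0.3, -0.6]
opening: 0.0339
```

Emit:
jog_arm(deltas=[0, 0, 0, 0, 0, 0, 0, 0, 0, 0, 0, 0])

```text
time: 34.7
tool_pos: [0.34, -0.3276, 0.0981]
tool_rot: [3.141, -0.002, -0.621]
contact_force: [1.0, 0.3, 0.3]
opening: 0.0338
```

Emit:
jog_arm(deltas=[0, 0, -0.15, 0, 0, 0, 0, 0, -0.3, 0, 0, 0, 0, 0, -0.45, 0, 0, 0, 0, 0, -0.585, 0, 0, 0, 0, 0, -0.585, 0, 0, 0])

```text
time: 35.12
tool_pos: [0.3387, -0.3265, 0.0372]
tool_rot: [-3.141, 0.003, -0.621]
contact_force: [-0.9, 0.3, -0.2]
opening: 0.0341
```

Emit:
jog_arm(deltas=[0, 0, 0, 0, 0, 0, 0, 0, 0, 0, 0, 0, 0, 0, 0, 0, 0, 0, 0, 0, 0, 0, 0, 0, 0, 0, 0, 0, 0, 0], claw=0, newtons=40)

```text
time: 35.53
tool_pos: [0.3398, -0.328, 0.0395]
tool_rot: [3.141, -0.002, -0.621]
contact_force: [-0.9, -0.8, 5.3]
opening: 0.022
```

Emit:
jog_arm(deltas=[0, 0, 0, 0, 0, 0, 0, 0, 0, 0, 0, 0])

```text
time: 35.7
tool_pos: [0.3398, -0.328, 0.0395]
tool_rot: [3.141, -0.002, -0.621]
contact_force: [-1.1, -0.8, 6.2]
opening: 0.0217
```

Emit:
jog_arm(deltas=[-0.02, 0.015, 0.15, 0, 0, 0, -0.041, 0.029, 0.35, 0, 0, 0, -0.041, 0.029, 0.55, 0, 0, 0, -0.065, 0.047, 0.7, 0, 0, 0, -0.1, 0.07, 0.75, 0, 0, 0])

```text
time: 36.12
tool_pos: [0.3301, -0.3212, 0.1157]
tool_rot: [3.14, -0.004, -0.621]
contact_force: [0.5, 0.7, -1.2]
opening: 0.0217
```

Emit:
jog_arm(deltas=[-0.05, 0.11, 0.1, 0, 0, 0, -0.1, 0.3, 0.25, 0, 0, 0, 0, 0.6, 0.5, 0, 0, 0.05, 0.1, 0.9, 0.6, 0, 0, 0.12, 0.1, 1.0, 0.6, 0, 0, 0.19])

```text
time: 36.53
tool_pos: [0.3403, -0.2179, 0.1751]
tool_rot: [3.142, -0.003, -0.316]
contact_force: [-0.7, 0.1, -2.0]
opening: 0.0216
```

Emit:
jog_arm(deltas=[0.2, 0.3, 0, 0, 0, 0.06, 0.4, 0.6, 0, 0, 0, 0.13, 0.6, 0.9, 0, 0, 0, 0.2, 0.7, 1.0, 0, 0, 0, 0.267, 0.7, 1.0, 0, 0, 0, 0.267])

```text
time: 36.95
tool_pos: [0.4103, -0.118, 0.173]
tool_rot: [-3.141, 0.0, 0.105]
contact_force: [-1.0, -1.1, -1.2]
opening: 0.0218
```

Emit:
jog_arm(deltas=[0, 0, 0, 0, 0, 0, 0, 0, 0, 0, 0, 0])

```text
time: 37.12
tool_pos: [0.4086, -0.1206, 0.1731]
tool_rot: [-3.141, 0.001, 0.094]
contact_force: [0.3, 0.0, -1.9]
opening: 0.022
```

Emit:
jog_arm(deltas=[0.065, 0.2, -0.1, 0, 0, 0.002, 0.065, 0.2, -0.4, 0, 0, 0.002, 0.065, 0.2, -0.7, 0, 0, 0.002, 0.065, 0.2, -0.9, 0, 0, 0.002, 0.065, 0.2, -0.9, 0, 0, 0.002])

```text
time: 37.53
tool_pos: [0.4128, -0.1003, 0.0804]
tool_rot: [-3.138, 0.007, 0.096]
contact_force: [-0.9, 1.0, -1.9]
opening: 0.0214
```

Emit:
jog_arm(deltas=[0, 0, -0.1, 0, 0, 0, 0, 0, -0.155, 0, 0, 0, 0, 0, -0.155, 0, 0, 0, 0, 0, -0.155, 0, 0, 0, 0, 0, -0.155, 0, 0, 0])

```text
time: 37.95
tool_pos: [0.4162, -0.1008, 0.0689]
tool_rot: [3.141, -0.001, 0.099]
contact_force: [-0.5, -0.1, -0.6]
opening: 0.0218
```

Emit:
jog_arm(deltas=[0, 0, 0, 0, 0, 0, 0, 0, 0, 0, 0, 0, 0, 0, 0, 0, 0, 0])

```text
time: 38.2
tool_pos: [0.4161, -0.1004, 0.0684]
tool_rot: [3.141, -0.001, 0.1]
contact_force: [0.2, 0.5, -1.7]
opening: 0.0216
```

Emit:
jog_arm(deltas=[0.06, 0.006, -0.009, 0, 0, 0, 0.14, 0.014, -0.009, 0, 0, 0, 0.23, 0.023, -0.009, 0, 0, 0, 0.25, 0.025, -0.009, 0, 0, 0])

```text
time: 38.53
tool_pos: [0.4431, -0.098, 0.0673]
tool_rot: [3.141, -0.002, 0.1]
contact_force: [1.0, 0.8, -0.9]
opening: 0.0219
```

Emit:
jog_arm(deltas=[0.06, 0.006, 0, 0, 0, 0, 0.12, 0.012, 0, 0, 0, 0, 0.18, 0.018, 0, 0, 0, 0, 0.2, 0.02, 0, 0, 0, 0, 0.2, 0.02, 0, 0, 0, 0])

```text
time: 38.95
tool_pos: [0.4615, -0.0958, 0.0671]
tool_rot: [3.141, -0.0, 0.1]
contact_force: [-0.6, -0.0, -1.4]
opening: 0.0218
```

Through the near bore with no force. Continuing.

Emit:
jog_arm(deltas=[0.1, 0.01, 0, 0, 0, 0, 0.22, 0.022, 0, 0, 0, 0, 0.34, 0.033, 0, 0, 0, 0, 0.48, 0.047, 0, 0, 0, 0, 0.48, 0.047, 0, 0, 0, 0])

```text
time: 39.37
tool_pos: [0.5109, -0.0913, 0.0674]
tool_rot: [3.141, -0.002, 0.1]
contact_force: [-0.3, 0.1, -1.3]
opening: 0.0214
```

Emit:
jog_arm(deltas=[0.06, 0.006, 0, 0, 0, 0, 0.12, 0.012, 0, 0, 0, 0, 0.18, 0.018, 0, 0, 0, 0, 0.24, 0.023, 0, 0, 0, 0, 0.24, 0.023, 0, 0, 0, 0])

```text
time: 39.78
tool_pos: [0.534, -0.0889, 0.0673]
tool_rot: [3.141, -0.001, 0.1]
contact_force: [-0.5, -0.2, -0.8]
opening: 0.0218
```

Emit:
jog_arm(deltas=[0.05, 0.005, 0, 0, 0, 0, 0.1, 0.01, 0, 0, 0, 0, 0.14, 0.014, 0, 0, 0, 0, 0.18, 0.018, 0, 0, 0, 0, 0.18, 0.018, 0, 0, 0, 0])

```text
time: 40.2
tool_pos: [0.5518, -0.0871, 0.0672]
tool_rot: [3.141, -0.001, 0.1]
contact_force: [0.2, -0.6, -1.4]
opening: 0.0217
```

Emit:
jog_arm(deltas=[0.03, 0.003, 0, 0, 0, 0, 0.05, 0.005, 0, 0, 0, 0, 0.06, 0.006, 0, 0, 0, 0, 0.06, 0.006, 0, 0, 0, 0])

```text
time: 40.53
tool_pos: [0.5569, -0.0865, 0.0671]
tool_rot: [3.142, 0.0, 0.1]
contact_force: [0.5, 0.8, -0.9]
opening: 0.0214
```

Emit:
jog_arm(deltas=[0.01, 0.001, 0, 0, 0, 0, 0.02, 0.002, 0, 0, 0, 0, 0.02, 0.002, 0, 0, 0, 0])

```text
time: 40.78
tool_pos: [0.5571, -0.0864, 0.0669]
tool_rot: [-3.141, 0.004, 0.1]
contact_force: [-6.8, -0.8, 2.2]
opening: 0.0212
```

Emit:
jog_arm(deltas=[0.01, 0.001, 0, 0, 0, 0, 0.02, 0.002, 0, 0, 0, 0, 0.02, 0.002, 0, 0, 0, 0])

```text
time: 41.03
tool_pos: [0.5571, -0.0863, 0.0667]
tool_rot: [-3.141, 0.009, 0.1]
contact_force: [-12.8, -4.2, 6.8]
opening: 0.0217
```

Emit:
jog_arm(deltas=[-0.035, -0.004, 0, 0, 0, 0, -0.035, -0.004, 0, 0, 0, 0])

```text
time: 41.2
tool_pos: [0.557, -0.0865, 0.0672]
tool_rot: [-3.142, -0.0, 0.1]
contact_force: [-0.3, 0.1, -1.9]
opening: 0.0218
```

Emit:
jog_arm(deltas=[0, 0, 0, 0, 0, 0, 0, 0, 0, 0, 0, 0, 0, 0, 0, 0, 0, 0, 0, 0, 0, 0, 0, 0], claw=0.37)

```text
time: 41.53
tool_pos: [0.5578, -0.0864, 0.0673]
tool_rot: [3.141, -0.001, 0.1]
contact_force: [0.2, 0.2, -1.0]
opening: 0.0338
```

Emit:
jog_arm(deltas=[0, 0, 0.1, 0, 0, 0, 0, 0, 0.4, 0, 0, 0, 0, 0, 0.8, 0, 0, 0, 0, 0, 1.0, 0, 0, 0, 0, 0, 1.0, 0, 0, 0])

```text
time: 41.95
tool_pos: [0.5603, -0.0871, 0.1733]
tool_rot: [3.137, -0.01, 0.1]
contact_force: [0.2, 0.2, 0.2]
opening: 0.0337
```

Emit:
jog_arm(deltas=[-0.15, 0, 0.3, 0, 0, -0.05, -0.3, 0, 0.6, 0, 0, -0.11, -0.45, 0, 0.9, 0, 0, -0.17, -0.45, 0, 1.0, 0, 0, -0.22, -0.45, 0, 1.0, 0, 0, -0.22])

```text
time: 42.37
tool_pos: [0.5131, -0.0868, 0.2705]
tool_rot: [3.141, -0.006, -0.249]
contact_force: [0.4, -0.1, -0.2]
opening: 0.0338
```

Run:
```python
from h import *
o=robot.observe(); print(o['tool_pos'],o['tool_rot'],o['opening'],o['time'])
snap('wrist','w14.png'); snap('top','t14.png')
A=cv2.imread('pics/raw_t14.png')[155:285,255:485]; B=cv2.imread('pics/raw_w14.png')
a=cv2.resize(A,(470,266),interpolation=cv2.INTER_CUBIC)
b=cv2.resize(B[0:260],(655,266))
cv2.imwrite('pics/m14.png',np.vstack([cv2.copyMakeBorder(cv2.resize(B[:262],(800,327)),0,0,0,0,0),cv2.copyMakeBorder(a,0,0,0,330,cv2.BORDER_CONSTANT)]))
```

```text
[ 0.5130774  -0.08676761  0.27048494] [ 3.14110646 -0.0063493  -0.2485933 ] 0.033814425270100985 42.3667
```

View pics/m14.png

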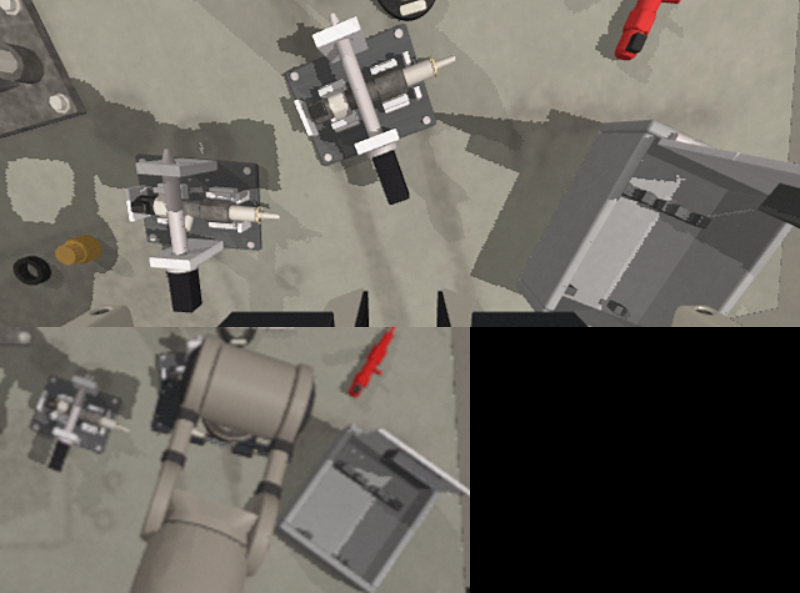

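Both injectors lie in their cradles, plugs left, each with a pin through both cheeks and its nose showing beyond the far one. The locker is empty and the hatch upright. Next is shutting the hatch: go over it and behind with the jaws closed.

Emit:
jog_arm(deltas=[0.1, -0.3, 0.3, 0, 0, -0.05, 0.2, -0.6, 0.6, 0, 0, -0.1, 0.3, -0.8, 1.0, 0, 0, -0.15, 0.3, -1.0, 1.0, 0, 0, -0.2, 0.3, -1.0, 1.0, 0, 0, -0.236], claw=0, newtons=20)

```text
time: 42.88
tool_pos: [0.5435, -0.1905, 0.3672]
tool_rot: [3.14, -0.002, -0.621]
contact_force: [0.0, 0.5, -0.8]
opening: 0.0053
```

Emit:
jog_arm(deltas=[0.2, -0.3, 0, 0, 0, 0, 0.45, -0.6, 0, 0, 0, 0, 0.45, -0.9, 0, 0, 0, 0, 0.45, -1.0, 0, 0, 0, 0, 0.45, -1.0, 0, 0, 0, 0])

```text
time: 43.3
tool_pos: [0.5871, -0.2889, 0.3633]
tool_rot: [3.141, 0.005, -0.618]
contact_force: [0.6, 0.8, -0.4]
opening: 0.0003
```

Emit:
jog_arm(deltas=[0, -0.3, 0, 0, 0, 0, 0, -0.6, 0, 0, 0, 0, 0, -0.9, 0, 0, 0, 0, 0, -1.0, 0, 0, 0, 0, 0, -1.0, 0, 0, 0, 0])

```text
time: 43.72
tool_pos: [0.5869, -0.3878, 0.3651]
tool_rot: [-3.142, 0.003, -0.617]
contact_force: [0.4, 0.5, -0.7]
opening: 0.0008
```

Run:
```python
from h import *
o=robot.observe(); print(o['tool_pos'],o['tool_rot'],o['opening'],o['time'],o['qpos'])
h=o['tool_pos'][:2]-np.array([.487,-.393]); a=-.6213; u=np.array([np.cos(a),np.sin(a)]); w=np.array([-u[1],u[0]]); print('hatch frame',h@u,h@w)
for th in (1.6,1.45,1.3,1.15,1.0,.85,.7,.55,.4,.25,.1,0):
    q=np.array([.487,-.393])+(-.155*np.cos(th)+.01)*u+.056*w; print(th,q.round(4),round(.085+.155*np.sin(th)+.011,4))
```

```text
[ 0.58692973 -0.38775819  0.36506495] [-3.14152686e+00  2.88052737e-03 -6.17408878e-01] 0.000777212028126267 43.7167 [-6.92585203e-01  6.90232781e-01  6.04006299e-01 -1.56814680e-04
  1.85023090e+00  1.49557706e+00]
hatch frame 0.0782038861080258 0.06243060415279047
1.6 [ 0.5314 -0.3559] 0.2509
1.45 [ 0.5125 -0.3424] 0.2499
1.3 [ 0.494  -0.3292] 0.2454
1.15 [ 0.4762 -0.3164] 0.2375
1.0 [ 0.4596 -0.3045] 0.2264
0.85 [ 0.4445 -0.2937] 0.2124
0.7 [ 0.4313 -0.2843] 0.1959
0.55 [ 0.4203 -0.2764] 0.177
0.4 [ 0.4116 -0.2702] 0.1564
0.25 [ 0.4056 -0.2659] 0.1343
0.1 [ 0.4023 -0.2635] 0.1115
0 [ 0.4017 -0.2631] 0.096
```

Emit:
jog_arm(deltas=[0, 0, -0.3, 0, 0, 0, 0, 0, -0.6, 0, 0, 0, 0, 0, -0.9, 0, 0, 0, 0, 0, -1.0, 0, 0, 0, 0, 0, -1.0, 0, 0, 0])

```text
time: 44.13
tool_pos: [0.5868, -0.3837, 0.2641]
tool_rot: [-3.141, 0.007, -0.614]
contact_force: [0.1, 0.6, -0.2]
opening: 0.0007
```

Emit:
jog_arm(deltas=[-0.1, 0.06, -0.14, 0, 0, 0, -0.25, 0.15, -0.14, 0, 0, 0, -0.4, 0.24, -0.14, 0, 0, 0, -0.555, 0.32, -0.14, 0, 0, 0, -0.555, 0.32, -0.14, 0, 0, 0])

```text
time: 44.55
tool_pos: [0.531, -0.3529, 0.2565]
tool_rot: [3.141, -0.003, -0.615]
contact_force: [0.3, -1.1, 1.1]
opening: 0.0003
```

Emit:
jog_arm(deltas=[-0.06, 0.04, 0, 0, 0, 0, -0.12, 0.085, 0, 0, 0, 0, -0.19, 0.135, -0.01, 0, 0, 0, -0.28, 0.2, -0.03, 0, 0, 0, -0.374, 0.267, -0.055, 0, 0, 0])

```text
time: 44.97
tool_pos: [0.496, -0.3281, 0.2494]
tool_rot: [-3.141, -0.005, -0.616]
contact_force: [2.6, -1.8, -0.5]
opening: 0.0005
```

Emit:
jog_arm(deltas=[-0.18, 0.13, -0.09, 0, 0, 0, -0.34, 0.245, -0.2, 0, 0, 0, -0.495, 0.355, -0.34, 0, 0, 0, -0.627, 0.449, -0.5, 0, 0, 0, -0.737, 0.528, -0.69, 0, 0, 0])

```text
time: 45.38
tool_pos: [0.4217, -0.2751, 0.1803]
tool_rot: [3.141, -0.005, -0.616]
contact_force: [0.5, 0.5, 1.1]
opening: 0.0008
```

Emit:
jog_arm(deltas=[-0.09, 0.06, -0.2, 0, 0, 0, -0.147, 0.105, -0.42, 0, 0, 0, -0.18, 0.129, -0.6, 0, 0, 0, -0.186, 0.133, -0.7, 0, 0, 0, -0.186, 0.133, -0.7, 0, 0, 0])

```text
time: 45.8
tool_pos: [0.4022, -0.2612, 0.1077]
tool_rot: [-3.141, 0.002, -0.616]
contact_force: [-0.4, 0.7, 0.5]
opening: 0.0001
```

Emit:
jog_arm(deltas=[0, 0, -0.03, 0, 0, 0, 0, 0, -0.06, 0, 0, 0, 0, 0, -0.09, 0, 0, 0, 0, 0, -0.11, 0, 0, 0, 0, 0, -0.11, 0, 0, 0])

```text
time: 46.22
tool_pos: [0.4025, -0.2619, 0.0977]
tool_rot: [3.141, -0.001, -0.616]
contact_force: [0.1, -0.3, 0.7]
opening: 0.0008
```

Tip is at about 87 mm. Pressing gently until contact.

Emit:
jog_arm(deltas=[0, 0, -0.02, 0, 0, 0, 0, 0, -0.04, 0, 0, 0, 0, 0, -0.04, 0, 0, 0])

```text
time: 46.47
tool_pos: [0.4025, -0.2619, 0.096]
tool_rot: [3.141, -0.002, -0.616]
contact_force: [-5.1, 4.0, 22.5]
opening: 0.0004
```

Emit:
jog_arm(deltas=[0, 0, -0.02, 0, 0, 0, 0, 0, -0.03, 0, 0, 0, 0, 0, -0.03, 0, 0, 0])

```text
time: 46.72
tool_pos: [0.4026, -0.262, 0.0956]
tool_rot: [3.141, -0.004, -0.616]
contact_force: [-12.2, 9.4, 50.7]
opening: 0.0004
```

Emit:
jog_arm(deltas=[0, 0, 0.1, 0, 0, 0, 0, 0, 0.4, 0, 0, 0, 0, 0, 0.8, 0, 0, 0, 0, 0, 1.0, 0, 0, 0, 0, 0, 1.0, 0, 0, 0])

```text
time: 47.13
tool_pos: [0.4041, -0.2633, 0.1953]
tool_rot: [3.14, -0.009, -0.616]
contact_force: [2.1, -0.3, 0.6]
opening: 0.0001
```

Emit:
jog_arm(deltas=[-0.25, 0, 0.3, 0, 0, 0, -0.5, 0, 0.6, 0, 0, 0, -0.7, 0, 0.9, 0, 0, 0, -0.7, 0, 1.0, 0, 0, 0, -0.7, 0, 1.0, 0, 0, 0])

```text
time: 47.55
tool_pos: [0.3322, -0.2625, 0.2928]
tool_rot: [3.14, -0.005, -0.618]
contact_force: [-1.0, 0.1, -0.0]
opening: 0.0008
```

Emit:
jog_arm(deltas=[0, 0, 0, 0, 0, 0, 0, 0, 0, 0, 0, 0, 0, 0, 0, 0, 0, 0])

```text
time: 47.8
tool_pos: [0.3321, -0.2611, 0.2889]
tool_rot: [-3.141, 0.003, -0.616]
contact_force: [0.2, 0.3, -0.6]
opening: 0.0001
```

Run:
```python
from h import *
o=robot.observe(); print(o['tool_pos'],o['tool_rot'],o['contact_force'],o['time'])
snap('wrist','w15.png'); snap('top','t15.png'); snap('scene','s15.png')
B=cv2.imread('pics/raw_w15.png'); T=cv2.imread('pics/raw_t15.png'); S=cv2.imread('pics/raw_s15.png')
a=cv2.resize(T[150:290,215:485],(400,207),interpolation=cv2.INTER_CUBIC); b=cv2.resize(S[180:284,220:420],(400,207),interpolation=cv2.INTER_CUBIC)
cv2.imwrite('pics/m15.png',np.vstack([cv2.resize(B[:300],(800,375)),np.hstack([a,b])]))
```

```text
[ 0.33208874 -0.26111551  0.2889467 ] [-3.140854    0.00332273 -0.61583305] [ 0.22751793  0.31284471 -0.58286506] 47.8
```

View pics/m15.png

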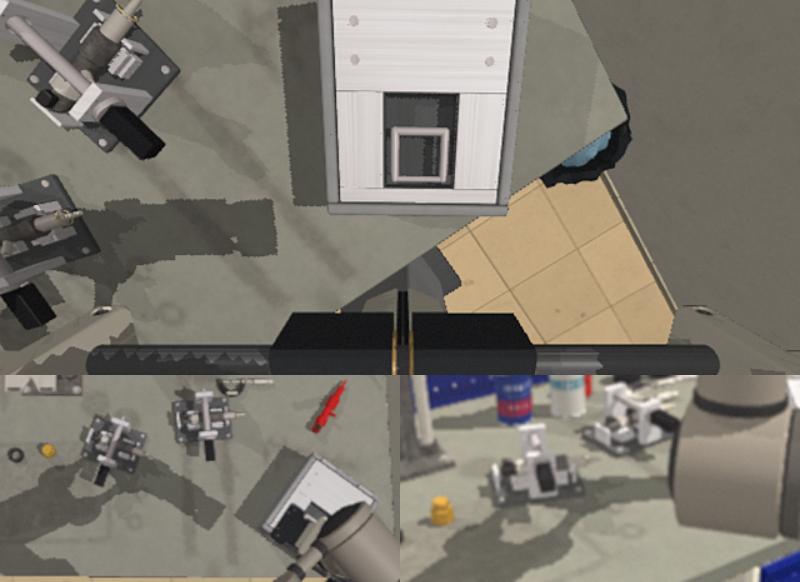

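The hatch is flush with the ring flat in its pocket at about (420,155). Both cradles hold a pinned injector, the filter and rubber ring are where they were, and the arm is clear.

```bash
python3 -c "
from cell import robot
print(robot.hand_in())"
```

```text
the job is handed in; nothing more can be done
None
```

I handed the job in at about 48 s. Both near-half injectors lie plug-left, each in its own cradle, with a keeper pin through both cheeks, and the hatch is shut. The pink and red look-alikes were left alone.

**Last checks:**
- **Injectors:** with the jaws still holding them, the injectors read within about 1 mm of the measured bed points in height. They came off at the bed with only their own weight showing, no contact force. I did not measure them again after releasing them.
- **Pins:** each went through both bores without force, then met firm resistance at the expected collar depth. The pictures show both noses past the far cheeks.
- **Hatch:** the fingertips came to a hard stop at 85 mm, the hatch's shut height. The final picture shows it flush, with the ring flat in its pocket.
- **Other things:** the filter and rubber ring look unmoved in the final pictures. I did not measure them or the spray can.
- **Robot:** the arm ended clear of everything, with no contact force.

**What failed or disagreed:**
- My first fix on the right-hand injector was about 6 mm off, because I used a camera pose read after the picture. I corrected it before gripping.
- My automatic check of the first pin's tilt gave inconsistent numbers. I judged it level from the picture instead, and it went in without force.
- The last press on the hatch peaked at about 51 N through the fingertips. That is under the 120 N wrist limit, and the 40 N limit is stated for the arm and gripper body.

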